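# Change the vegetable slicer over to 3 mm slices and put its combs away

### The job

Change the vegetable slicer over to plain 3 mm slices: first of all turn its thickness dial right back to the closed stop, so that the blade is covered, and leave it closed while you put the julienne combs away. Lay every comb there is, the one in the slicer (if one is fitted) and the washed ones on the oven tray, flat in the storage case, each in the pocket of its own width, and shut the lid. Then set the dial exactly six clicks open from closed, and leave the mug, the salt shaker and the peeler alone.

Things in the scene. Friction and masses are not known exactly. Their poses are not given: they have to be found in the camera images.
- comb_fine: white plastic julienne comb with upright steel teeth 4 mm apart: flat carrier 104 (x) x 20 (y) x 8 mm, teeth to 17 mm high at x -24..+48 mm; at one end an upright grip tab centred at x -40 mm, y 0: 24 mm along x, 10 mm thick (y), from 8 to 36 mm high. Origin: centre of the underside, z up. 35 to 85 g. If present it starts flat on the oven tray
- comb_medium: white plastic julienne comb with upright steel teeth 7 mm apart: flat carrier 104 (x) x 27 (y) x 8 mm, teeth to 17 mm high at x -24..+48 mm; at one end an upright grip tab centred at x -40 mm, y 0: 24 mm along x, 10 mm thick (y), from 8 to 36 mm high. Origin: centre of the underside, z up. 35 to 85 g. If present it starts flat on the oven tray
- comb_coarse: white plastic julienne comb with upright steel teeth 10 mm apart: flat carrier 104 (x) x 34 (y) x 8 mm, teeth to 17 mm high at x -24..+48 mm; at one end an upright grip tab centred at x -40 mm, y 0: 24 mm along x, 10 mm thick (y), from 8 to 36 mm high. Origin: centre of the underside, z up. 35 to 85 g. If present it starts flat on the oven tray
- comb_wide: white plastic julienne comb with upright steel teeth 14 mm apart: flat carrier 104 (x) x 41 (y) x 8 mm, teeth to 17 mm high at x -24..+48 mm; at one end an upright grip tab centred at x -40 mm, y 0: 24 mm along x, 10 mm thick (y), from 8 to 36 mm high. Origin: centre of the underside, z up. 35 to 85 g. If present it starts in the slicer's bay
- pocket_fine (a point): pocket of comb_fine in the storage case, 24 x 110 mm inside and 10 mm deep, marked on the case's front ledge with dark tooth marks 4 mm apart; point: centre of the pocket floor; x along the pocket (away from the front ledge), y across it, z up. A comb may lie in it either way round
- pocket_medium (a point): pocket of comb_medium in the storage case, 31 x 110 mm inside and 10 mm deep, marked on the case's front ledge with dark tooth marks 7 mm apart; point: centre of the pocket floor; x along the pocket (away from the front ledge), y across it, z up. A comb may lie in it either way round
- pocket_coarse (a point): pocket of comb_coarse in the storage case, 38 x 110 mm inside and 10 mm deep, marked on the case's front ledge with dark tooth marks 10 mm apart; point: centre of the pocket floor; x along the pocket (away from the front ledge), y across it, z up. A comb may lie in it either way round
- pocket_wide (a point): pocket of comb_wide in the storage case, 45 x 110 mm inside and 10 mm deep, marked on the case's front ledge with dark tooth marks 14 mm apart; point: centre of the pocket floor; x along the pocket (away from the front ledge), y across it, z up. A comb may lie in it either way round
- case: grey storage case fixed on the worktop, 136 x 169 mm, four pockets side by side, widest at its -y end; base 14 mm high (floor 4 mm, walls 10 mm above it; dividers 7 mm, outer walls 5 mm thick), 48 mm with the lid shut. Origin: underside, under the pockets' middle; x points to the hinge side, the 21 mm wide front ledge is on the -x side
- lid (a joint): white hood lid of the case, angle in rad: 0 shut, up to 1.9 open; it stays where it is left (friction, 1 to 2 N at its free edge; moves freely by pushing) and starts at 1.6 to 1.8
- lid_hinge (a point): middle of the lid's hinge axis, at the rear upper edge of the case base (14 mm high); x, y, z as the case's; the lid turns about this y axis and its free edge rises as it opens
- lid_edge (a point): middle of the free edge of the lid's outer (top) face: with the lid shut it is 120 mm in front of the hinge axis and 34 mm above it. The hood is 31 mm deep inside, 169 mm wide; a 10 mm finger lip sticks out 24 mm below this edge
- slicer: white plastic vegetable slicer with steel runways, fixed on the worktop, 310 x 120 mm, upper face 68 mm high. Origin: underside, centre; x along its length towards the tail, the dial is at its -x end
- bay (a point): the cross bay in the slicer where a comb lies: opening 45 mm along the slicer's x, 110 mm across, its ledges 8 mm below the slicer's upper face; point: centre of the bay at ledge height (60 mm above the worktop); axes as the slicer's
- dial (a joint): thickness dial, rad: 13 click positions 0.349 rad (20 degrees, half a millimetre of slice) apart, from 0 = closed stop (blade covered) to 4.19 = other stop. Grows when turned CLOCKWISE seen from above; a click takes about 0.15 N m, and let go it snaps into the nearest click. Starts three to eight clicks open
- dial_grip (a point): on the dial's vertical axis, 95 mm above the worktop, turns with the dial: black disc 51 mm wide (top 12 mm below this point) with a grip bar across, 44 mm along x, 11 mm thick (y), top 9 mm above this point; white pointer line on the bar's -x end, which looks to the slicer's -x end at closed. Ticks round it, long at closed, sixth and twelfth click
- drying_tray: black oven tray, 251 x 396 mm with a low rim, fixed on the hob; its floor is 24 mm above the worktop's level. Origin: underside, centre (floor 3 mm above)
- mug: green and white mug, 99 mm high, bystander behind the work
- salt: salt shaker, 44 mm across, 90 mm high, bystander near the front edge of the worktop
- peeler: vegetable peeler, 170 mm long, lying near the front edge, bystander

How it is judged:
On the way, in this order (a step that is already met when the one before it is completed fails the run):
1. the dial is turned back to its closed stop while no comb is in the case yet and any comb in the slicer still lies there (value of joint dial below 0.12 rad and horizontal distance between comb_fine and pocket_fine above 0.05 m and horizontal distance between comb_medium and pocket_medium above 0.05 m and horizontal distance between comb_coarse and pocket_coarse above 0.05 m and horizontal distance between comb_wide and pocket_wide above 0.05 m and distance between comb_wide and bay below 0.02 m), for 0.2 s.
2. with the dial still closed, every comb lies flat in its own pocket and the lid is shut (value of joint dial below 0.17 rad and x of comb_fine in the frame of pocket_fine between -0.006 and 0.006 m and y of comb_fine in the frame of pocket_fine between -0.005 and 0.005 m and z of comb_fine in the frame of pocket_fine between -0.004 and 0.004 m and angle between each of comb_fine, comb_medium, comb_coarse, comb_wide's own z axis and vertical below 0.08 rad and linear speed of each of comb_fine, comb_medium, comb_coarse, comb_wide below 0.03 m/s and x of comb_medium in the frame of pocket_medium between -0.006 and 0.006 m and y of comb_medium in the frame of pocket_medium between -0.005 and 0.005 m and z of comb_medium in the frame of pocket_medium between -0.004 and 0.004 m and x of comb_coarse in the frame of pocket_coarse between -0.006 and 0.006 m and y of comb_coarse in the frame of pocket_coarse between -0.005 and 0.005 m and z of comb_coarse in the frame of pocket_coarse between -0.004 and 0.004 m and x of comb_wide in the frame of pocket_wide between -0.006 and 0.006 m and y of comb_wide in the frame of pocket_wide between -0.005 and 0.005 m and z of comb_wide in the frame of pocket_wide between -0.004 and 0.004 m and value of joint lid below 0.06 rad), for 0.2 s.
3. the dial is set six clicks open (value of joint dial between 1.9744 and 2.2144 rad), for 0.2 s.
At the end, for the whole second after the job is handed in: the dial rests at the sixth click (2.094 rad +- 0.12), the lid is shut (below 0.06 rad), and every comb there is lies flat and still in its own pocket (origin within 6 mm along, 5 mm across and 4 mm in height of the pocket point, tilt below 0.08 rad) (all of step 3 and velocity of joint dial between -0.05 and 0.05 rad/s and value of joint lid below 0.06 rad and x of comb_fine in the frame of pocket_fine between -0.006 and 0.006 m and y of comb_fine in the frame of pocket_fine between -0.005 and 0.005 m and z of comb_fine in the frame of pocket_fine between -0.004 and 0.004 m and angle between each of comb_fine, comb_medium, comb_coarse, comb_wide's own z axis and vertical below 0.08 rad and linear speed of each of comb_fine, comb_medium, comb_coarse, comb_wide below 0.03 m/s and x of comb_medium in the frame of pocket_medium between -0.006 and 0.006 m and y of comb_medium in the frame of pocket_medium between -0.005 and 0.005 m and z of comb_medium in the frame of pocket_medium between -0.004 and 0.004 m and x of comb_coarse in the frame of pocket_coarse between -0.006 and 0.006 m and y of comb_coarse in the frame of pocket_coarse between -0.005 and 0.005 m and z of comb_coarse in the frame of pocket_coarse between -0.004 and 0.004 m and x of comb_wide in the frame of pocket_wide between -0.006 and 0.006 m and y of comb_wide in the frame of pocket_wide between -0.005 and 0.005 m and z of comb_wide in the frame of pocket_wide between -0.004 and 0.004 m); the robot touches nothing.
It fails at once if the mug is tipped or pushed more than 4 cm (angle between mug's own z axis and vertical above 0.5 rad or distance of mug from where it was at the start of the episode above 0.04 m).
It fails at once if the salt shaker is tipped or pushed more than 4 cm (angle between salt's own z axis and vertical above 0.5 rad or distance of salt from where it was at the start of the episode above 0.04 m).
It fails at once if the peeler is pushed more than 4 cm (distance of peeler from where it was at the start of the episode above 0.04 m).
Of comb_fine, comb_medium, comb_coarse, comb_wide only 3 to 4 are there at a start; the rules pass over those that are not, and their reading is None.
At some moment in a run one of comb_fine, comb_medium, comb_coarse may be knocked a few centimetres aside while the robot is not near it.
Once in a run the grip may slacken for a moment while it holds something.
It also fails if it takes over 210 s, if anything falls off the work surface, if the arm or the gripper's body presses on something with over 40 N, if the wrist force passes 120 N, or if a joint passes its speed limit or range.

### The arm

A 6-joint arm with a two-finger parallel gripper is mounted at the origin on a cart in front of the work surface, level with it; the furniture and walls round the work are solid. World frame = base frame: x ahead of the robot, y to its left, z up, the work surface at z = 0. Lengths are in m, angles in rad, forces in N, time in s.
With the tool pointing down it reaches from about 0.4 to 0.825 m from the base axis. Payload 7 kg.
Tool frame: the origin (TCP) lies midway between the tips of the shut fingers; the grasp point (between the pads) lies behind it (r.grasp_offset is the z of the grasp point in the tool frame, in m); z points along the fingers, y is the line along which they close (so a half turn about z gives the same grasp; the last joint's range is limited). The gripper opens to 85 mm and grips with 20 to 120 N. Pads are 22 mm wide; open, the fingers measure 114 mm over their backs; the gripper's body (76 mm by 85 mm) begins 54 mm behind the grasp point. The pads swing forward as they close: fully open they stand 13 mm farther back than shut.
Start: joints at [1.477, 0.359, 0.012, 0, -1.224, -0.288], TCP at [0.252, 0.626, 0.231] pointing down, gripper open.
Joint ranges: [-3.07, 3.07], [-1.43, 2.12], [-1.02, 1.25], [-3.03, 1.67], [-3.05, -0], [-3.03, 3.03]. Speed limits (rad/s): [2.39, 2.39, 3.01, 3.14, 3.14, 3.14].

### API

Orientations are given as a rotation vector (axis times angle).
In Python, from workcell import r gives the robot as it stands.
- The arm moves only by the tool move_arm, never from a script. Its argument "commands" is a list of rows, each an object with "linear": the shift along the world's x, y, z in mm, a list of three; "turn": the turn about the world's z in rad. A call has 1 to 10 rows; each row is the pose to reach, as a shift and turn from the pose commanded when the call began; what a row does not reach only later rows make up. A row lasts 1/12 s, in which the tool goes at most 41.7 mm and 7.16 degrees, less where a joint would pass 70% of its speed; a pose out of reach is approached as far as the arm can. A call with a gripper value outside its range is refused whole. "jaw" is the closure, from 0 (fully open) to 1 (shut), set as the call begins (left out, the last holds). The fingers move at their own pace and stop on an object; "grip_force" is the grip in N (left out, the last holds). Time passes only in rows, so rows that repeat a pose let the fingers close. It gives the time, the measured TCP pose, the force, the opening and the grip force at its end, in the units of the state.
- r.sense(): the state, without advancing time (a new reading comes with each control period).
- r.capture(name): name is "scene" or "top" or "wrist"; returns a dict with "img" (420x560x3 uint8, blue, green, red), "range_z" (420x560 float32, m along the optical axis (not along the pixel's ray), 0 where there is no reading), "fx", "fy", "cx", "cy" (pixels), "world_to_cam" (4x4, takes a point from world to camera coordinates); the wrist camera has in their place "tool_from_camera" (4x4, takes a point from camera to tool coordinates, whose origin is the TCP and whose axes are the flange's). Camera axes: x right, y down, z forward; pixel columns grow to the right and rows downward; lengths in m; the calibration is good to about 2 mm. A picture is of the moment at which its call begins: read the wrist's pose just before it.
- r.close_job(): hands the job in; it is judged then, once.
Trained networks look in the newest picture that a camera, given by its name, has taken for a name from the list of things; names that differ only in an ending like _2 or _b are one class to them, and where a whole thing is asked for, a point or a joint stands for the part that bears it (a point fixed in the world has none). Each returns a list of dicts, best first, with "conf" (0 to 1); they miss things now and then, are a little off and sometimes report something else, mostly with a low value. They report only what shows in the picture. A call takes as long as a camera call.
- r.search_frame(camera, label): "at" ([x, y, z] in m, in world coordinates, good to about 4 mm: the middle of the surface that is visible of it).
- r.outline_of(camera, label): "region" (420x560 bool, what is visible of it).
- r.tip_of(camera, label): "at" ([x, y, z] in m, in world coordinates, good to about 4 mm: a listed point, or the origin of a listed thing).
The state is a dict: "time": time; "joints": joint angles; "qd": joint speeds; "effort": joint torques, N m; "eef_pos": TCP position; "tcp_rot": TCP orientation; "wrist_force": force on the tool from outside, world axes, zero at the start; "torque": the same for the moment, N m; "opening": finger opening in m; "grasp_force": force on a finger pad.
Only numpy, scipy, OpenCV 4.12 (cv2) and the standard library are available. Lean on these libraries where they do the work, as an engineer would, in place of code of your own. Each camera call takes 0.05 s, during which the arm holds its last target. There are 200 camera calls.

## Working session

There is one attempt and no reset: what is moved stays moved. The work goes in short steps, Python scripts to look and compute and a tool call to move; the robot and the scene stay as the last step left them, time stands still between calls to the robot, and variables do not carry over. Pictures are saved under pics/ and viewed, at most 14 in all, crops included, and the job is handed in when it is done.

Besides the shell and the picture viewer there is one more tool, called after ">>>" as name(argument=value, ...) on one line, values as JSON. move_arm: Moves the arm, as the interface text tells. Its arguments: {"type":"object","properties":{"commands":{"type":"array","items":{"type":"object","properties":{"linear":{"type":"array","items":{"type":"number"}},"turn":{"type":"number"}}}},"jaw":{"type":"number"},"grip_force":{"type":"number"}},"required":["commands"]}

```bash
ls; mkdir -p pics; python3 - <<'E'
from workcell import r
import cv2,numpy as np
s=r.sense();print(s['time'],s['eef_pos'],s['tcp_rot'],s['opening'],r.grasp_offset)
for c in('scene','top'):
    f=r.capture(c);cv2.imwrite(f'pics/{c}0.png',f['img'])
    for n in ['comb_fine','comb_medium','comb_coarse','comb_wide','pocket_fine','pocket_wide','pocket_medium','pocket_coarse','bay','dial_grip','lid_edge','lid_hinge','slicer','case','drying_tray','mug','salt','peeler']:
        try: print(c,n,[(np.round(d['at'],3).tolist(),round(d['conf'],2)) for d in r.tip_of(c,n)][:3])
        except Exception as e: print(c,n,e)
E
```

```text
pics
0.0 [0.251372   0.62593562 0.2303743 ] [ 3.08289861e+00 -5.95991596e-01 -2.46774055e-04] 0.08570254932762651 -0.0187
scene comb_fine [([0.503, -0.363, 0.028], 0.68)]
scene comb_medium [([0.512, -0.25, 0.02], 0.67)]
scene comb_coarse [([0.591, 0.092, 0.06], 0.74), ([0.548, -0.148, 0.02], 0.71)]
scene comb_wide [([0.594, 0.09, 0.06], 0.56)]
scene pocket_fine [([0.469, 0.371, 0.006], 0.96), ([0.592, 0.09, 0.062], 0.49), ([0.44, 0.089, 0.092], 0.25)]
scene pocket_wide [([0.468, 0.246, 0.011], 0.75)]
scene pocket_medium [([0.47, 0.336, 0.001], 0.88)]
scene pocket_coarse [([0.469, 0.292, 0.001], 0.68)]
scene bay [([0.593, 0.098, 0.058], 0.59), ([0.771, 0.248, 0.003], 0.34)]
scene dial_grip [([0.439, 0.086, 0.094], 0.79)]
scene lid_edge [([0.439, 0.088, 0.093], 0.67), ([0.585, 0.3, 0.129], 0.6)]
scene lid_hinge [([0.532, 0.304, 0.013], 0.66)]
scene slicer [([0.557, 0.086, 0.004], 0.72)]
scene case [([0.471, 0.303, -0.001], 0.75), ([0.327, 0.286, 0.001], 0.21)]
scene drying_tray []
scene mug [([0.771, 0.249, 0.005], 0.68)]
scene salt [([0.328, 0.286, -0.002], 0.61), ([0.772, 0.246, 0.00
[... 420 characters left out ...]
0.026], 0.57)]
top pocket_medium [([0.47, 0.337, 0.007], 0.97)]
top pocket_coarse [([0.468, 0.291, 0.003], 0.63)]
top bay [([0.593, 0.088, 0.059], 0.91), ([0.503, -0.36, 0.026], 0.55)]
top dial_grip [([0.439, 0.085, 0.091], 0.8)]
top lid_edge [([0.59, 0.295, 0.123], 0.84)]
top lid_hinge [([0.529, 0.304, 0.015], 0.71)]
top slicer [([0.559, 0.086, 0.006], 0.8), ([0.439, 0.084, 0.094], 0.53)]
top case [([0.47, 0.373, 0.005], 0.73), ([0.47, 0.303, -0.002], 0.62), ([0.324, 0.288, -0.006], 0.56)]
top drying_tray [([0.517, -0.254, 0.02], 0.85), ([0.469, 0.37, 0.004], 0.54)]
top mug [([0.774, 0.249, -0.002], 0.76)]
top salt [([0.325, 0.289, -0.001], 0.68)]
top peeler [([0.332, 0.148, -0.001], 0.78)]
```

View pics/top0.png

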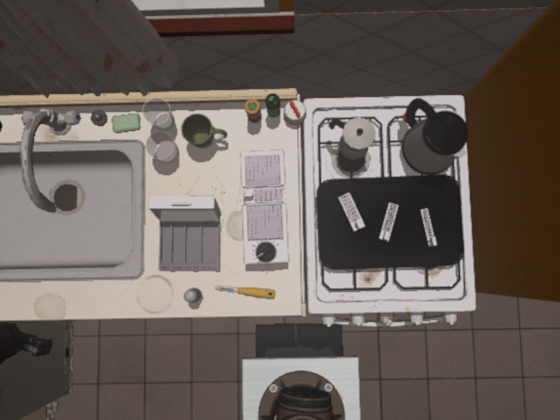

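View pics/scene0.png

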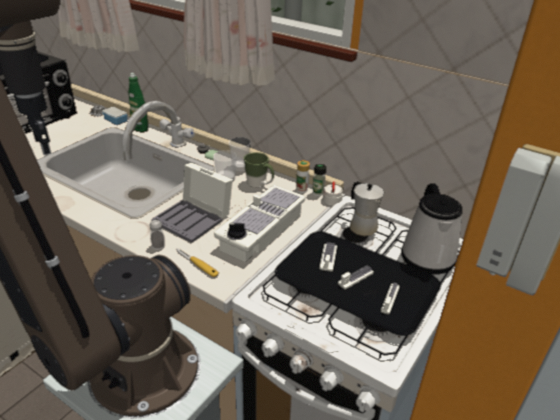

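The top picture shows three combs on the tray at (351,212), (389,222) and (429,227), from coarse to fine. The wide comb is in the slicer bay at (265,195), the dial is at (265,252), and the case is at (190,245) with its lid open. I'll go above the dial and look.

>>> move_arm(commands=[{"linear": [90, -300, 70]}, {"linear": [90, -300, 70]}, {"linear": [90, -300, 70]}, {"linear": [90, -300, 70]}, {"linear": [90, -300, 70]}, {"linear": [90, -300, 70]}, {"linear": [90, -300, 70]}, {"linear": [90, -300, 70]}, {"linear": [90, -300, 70]}])

```text
invalid input at $.commands[0]: expected keys linear, turn
```

>>> move_arm(commands=[{"linear": [90, -241, 0]}, {"linear": [90, -241, 0]}, {"linear": [90, -241, 0]}, {"linear": [90, -241, 0]}, {"linear": [90, -241, 0]}, {"linear": [90, -241, 0]}, {"linear": [90, -241, 0]}, {"linear": [90, -241, 0]}, {"linear": [90, -241, 0]}])

```text
invalid input at $.commands[0]: expected keys linear, turn
```

```bash
cat > h.py <<'E'
from workcell import r
import cv2,numpy as np
from scipy.spatial.transform import Rotation as R
def pose():
    s=r.sense();T=np.eye(4);T[:3,:3]=R.from_rotvec(s['tcp_rot']).as_matrix();T[:3,3]=s['eef_pos']
    phi=np.arctan2(T[1,0],T[0,0]);return s,T,phi
def wrist():
    s,T,phi=pose();f=r.capture('wrist');f['wfc']=T@np.array(f['tool_from_camera'])
    print('t',round(s['time'],2),'tcp',np.round(s['eef_pos'],4),'phi',round(phi,3),'op',round(s['opening'],4),'F',np.round(s['wrist_force'],1));return f
def cloud(f):
    W=f.get('wfc'); 
    if W is None: W=np.linalg.inv(f['world_to_cam'])
    z=f['range_z'];v,u=np.mgrid[:z.shape[0],:z.shape[1]]
    P=np.stack([(u-f['cx'])/f['fx']*z,(v-f['cy'])/f['fy']*z,z,np.ones_like(z)],-1)@W.T
    P=P[...,:3].copy();P[z==0]=np.nan;return P
def ortho(f,x0,x1,y0,y1,h,s=0.0005):
    # world-plane z=h rectified picture: up=+x, left=+y
    nx=int((x1-x0)/s);ny=int((y1-y0)/s)
    X,Y=np.meshgrid(np.linspace(x1,x0,nx),np.linspace(y1,y0,ny),indexing='ij')
    W=f.get('wfc');C=np.linalg.inv(W) if W is not None else f['world_to_cam']
    p=np.stack([X,Y,np.full_like(X,h),np.ones_like(X)],-1)@np.array(C).T
    return cv2.remap(f['img'],(p[...,0]/p[...,2]*f['fx']+f['cx']).astype('f4'),(p[...,1]/p[...,2]*f['fy']+f['cy']).astype('f4'),cv2.INTER_LINEAR)
E
python3 - <<'E'
from h import *
f=wrist();print(np.round(f['tool_from_camera'],3),f['fx'])
cv2.imwrite('pics/w1.png',f['img'])
for n in ['dial_grip','bay','comb_wide']: print(n,[(np.round(d['at'],3).tolist(),round(d['conf'],2)) for d in r.tip_of('wrist',n)][:3])
E
```

```text
t 1.9 tcp [0.2515 0.6264 0.2313] phi -0.382 op 0.0855 F [0.5 0.6 0.8]
[[-0.    -0.948 -0.319  0.082]
 [ 1.     0.    -0.001 -0.   ]
 [ 0.001 -0.319  0.948 -0.141]
 [ 0.     0.     0.     1.   ]] 319.7103312445094
dial_grip []
bay []
comb_wide []
```

View pics/w1.png

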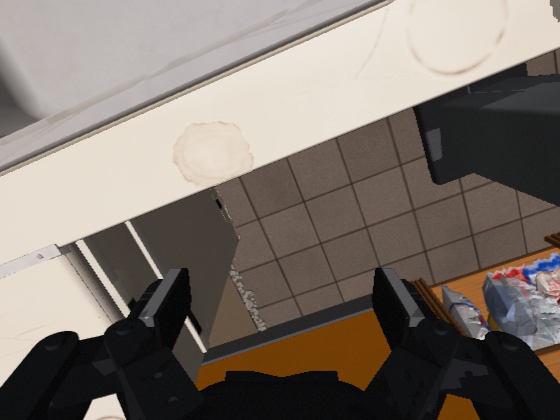

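The moves were refused because every row also needs "turn". The picture shows only the worktop edge at the start pose, with the fingers at the bottom.

>>> move_arm(commands=[{"linear": [90, -300, 70], "turn": 0}, {"linear": [90, -300, 70], "turn": 0}, {"linear": [90, -300, 70], "turn": 0}, {"linear": [90, -300, 70], "turn": 0}, {"linear": [90, -300, 70], "turn": 0}, {"linear": [90, -300, 70], "turn": 0}, {"linear": [90, -300, 70], "turn": 0}, {"linear": [90, -300, 70], "turn": 0}, {"linear": [90, -300, 70], "turn": 0}])

```text
time: 2.85
eef_pos: [0.3425, 0.3227, 0.3038]
tcp_rot: [-3.08, 0.599, -0.002]
wrist_force: [1.1, 0.5, 0.5]
opening: 0.0854
grasp_force: 0.0
```

>>> move_arm(commands=[{"linear": [90, -241, -20], "turn": 0.382}, {"linear": [90, -241, -20], "turn": 0.382}, {"linear": [90, -241, -20], "turn": 0.382}, {"linear": [90, -241, -20], "turn": 0.382}, {"linear": [90, -241, -20], "turn": 0.382}, {"linear": [90, -241, -20], "turn": 0.382}, {"linear": [90, -241, -20], "turn": 0.382}, {"linear": [90, -241, -20], "turn": 0.382}])

```text
time: 3.52
eef_pos: [0.432, 0.0824, 0.281]
tcp_rot: [3.141, -0.005, -0.001]
wrist_force: [0.0, 0.1, -0.7]
opening: 0.0854
grasp_force: 0.0
```

```bash
python3 - <<'E'
from h import *
f=wrist()
cv2.imwrite('pics/w2.png',np.hstack([f['img']]))
for n in ['dial_grip','bay','comb_wide']: print(n,[(np.round(d['at'],3).tolist(),round(d['conf'],2)) for d in r.tip_of('wrist',n)][:3])
P=cloud(f);o=ortho(f,.39,.66,.0,.18,.09);cv2.imwrite('pics/o2.png',o)
m=(P[...,2]>.097)&(P[...,2]<.112)&(abs(P[...,0]-.44)<.04)&(abs(P[...,1]-.085)<.04)
q=P[m][:,:2];print(len(q),q.mean(0) if len(q) else 0)
if len(q):
    (c,sz,a)=cv2.minAreaRect((q*1000).astype('f4'));print('bar',c,sz,a);print(np.round(cv2.boxPoints((c,sz,a)),1))
m=(P[...,2]>.06)&(P[...,2]<.076)&(abs(P[...,1]-.085)<.09)
q=P[m][:,:2];print('slicer',cv2.minAreaRect((q*1000).astype('f4')))
E
```

```text
t 3.52 tcp [0.432  0.0824 0.281 ] phi -0.003 op 0.0854 F [ 0.   0.1 -0.7]
dial_grip [([0.435, 0.084, 0.093], 0.74)]
bay []
comb_wide [([0.593, 0.089, 0.061], 0.59)]
454 [0.43983318 0.08571515]
bar (438.9939880371094, 85.8431396484375) (11.404515266418457, 43.81172180175781) 34.00971221923828
[[422.  100.8]
 [446.5  64.5]
 [456.   70.9]
 [431.5 107.2]]
slicer ((502.37933349609375, 87.64862060546875), (207.29542541503906, 120.34949493408203), 1.4429017305374146)
```

View pics/w2.png

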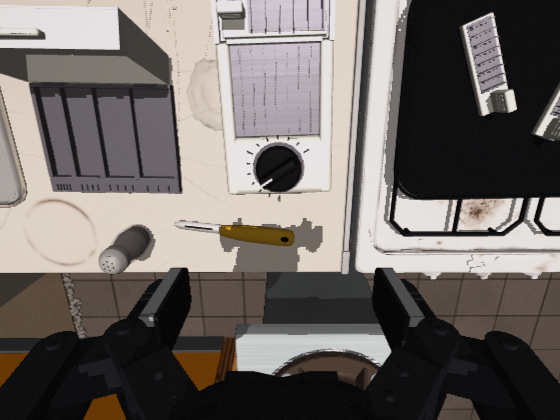

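The dial pointer looks to the lower left at (265,186), and the bar lies at -56°. That makes it three clicks open (60°). The salt shaker at (120,250) and the peeler at (240,235) are clear of the dial. Next I grip the bar.

>>> move_arm(commands=[{"linear": [7, 2, -100], "turn": -0.99}, {"linear": [7, 2, -100], "turn": -0.99}, {"linear": [7, 2, -100], "turn": -0.99}, {"linear": [7, 2, -100], "turn": -0.99}, {"linear": [7, 2, -100], "turn": -0.99}, {"linear": [7, 2, -100], "turn": -0.99}, {"linear": [7, 2, -100], "turn": -0.99}, {"linear": [7, 2, -100], "turn": -0.99}, {"linear": [7, 2, -100], "turn": -0.99}, {"linear": [7, 2, -100], "turn": -0.99}])

```text
time: 4.55
eef_pos: [0.4384, 0.0884, 0.1814]
tcp_rot: [-2.768, 1.484, -0.0]
wrist_force: [-0.3, -0.1, 0.9]
opening: 0.0851
grasp_force: 0.0
```

```bash
python3 - <<'E'
from h import *
s,T,phi=pose();print(s['eef_pos'],phi)
E
```

```text
[0.43842134 0.0883931  0.18140999] -0.9843476791272961
```

>>> move_arm(commands=[{"linear": [0, -2, -60], "turn": 0}, {"linear": [0, -2, -60], "turn": 0}, {"linear": [0, -2, -92], "turn": 0}, {"linear": [0, -2, -92], "turn": 0}, {"linear": [0, -2, -92], "turn": 0}])

```text
time: 4.97
eef_pos: [0.4377, 0.0851, 0.0887]
tcp_rot: [2.764, -1.486, -0.002]
wrist_force: [0.4, 1.2, 0.7]
opening: 0.0852
grasp_force: 0.0
```

>>> move_arm(commands=[{"linear": [0, 0, 0], "turn": 0}, {"linear": [0, 0, 0], "turn": 0}, {"linear": [0, 0, 0], "turn": 0}, {"linear": [0, 0, 0], "turn": 0}, {"linear": [0, 0, 0], "turn": 0}, {"linear": [0, 0, 0], "turn": 0}, {"linear": [0, 0, 0], "turn": 0}, {"linear": [0, 0, 0], "turn": 0}], jaw=1, grip_force=60)

```text
time: 5.63
eef_pos: [0.4393, 0.0858, 0.0901]
tcp_rot: [-2.764, 1.491, -0.002]
wrist_force: [0.6, 0.3, 5.2]
opening: 0.0091
grasp_force: 62.1
```

>>> move_arm(commands=[{"linear": [0, 0, 0], "turn": 0.12}, {"linear": [0, 0, 0], "turn": 0.24}, {"linear": [0, 0, 0], "turn": 0.36}, {"linear": [0, 0, 0], "turn": 0.48}, {"linear": [0, 0, 0], "turn": 0.6}, {"linear": [0, 0, 0], "turn": 0.72}, {"linear": [0, 0, 0], "turn": 0.84}, {"linear": [0, 0, 0], "turn": 0.95}, {"linear": [0, 0, 0], "turn": 1.03}, {"linear": [0, 0, 0], "turn": 1.03}])

```text
time: 6.47
eef_pos: [0.4393, 0.0856, 0.0901]
tcp_rot: [-3.14, -0.071, -0.003]
wrist_force: [0.4, -0.8, 5.3]
opening: 0.0091
grasp_force: 62.3
```

```bash
python3 - <<'E'
from h import *
s,T,phi=pose();print(s['eef_pos'],phi,s['torque'],s['opening'])
E
```

```text
[0.4393443  0.08564669 0.09007474] 0.04500212075241282 [-0.29263221 -0.17977169 -0.48818889] 0.009133187696844706
```

>>> move_arm(commands=[{"linear": [0, 0, 0], "turn": -0.03}, {"linear": [0, 0, 0], "turn": -0.03}, {"linear": [0, 0, 0], "turn": -0.03}, {"linear": [0, 0, 0], "turn": -0.03}, {"linear": [0, 0, 0], "turn": -0.03}, {"linear": [0, 0, 40], "turn": -0.03}, {"linear": [0, 0, 80], "turn": -0.03}, {"linear": [0, 0, 120], "turn": -0.1}, {"linear": [0, 0, 160], "turn": -0.2}, {"linear": [0, 0, 160], "turn": -0.3}], jaw=0)

```text
time: 7.3
eef_pos: [0.442, 0.0866, 0.2574]
tcp_rot: [-3.108, 0.411, -0.016]
wrist_force: [1.3, 0.7, 0.8]
opening: 0.0853
grasp_force: 0.0
```

```bash
cat > look.py <<'E'
from h import *
import sys
def show(names):
    for n in names: print(n,[(np.round(d['at'],4).tolist(),round(d['conf'],2)) for d in r.tip_of('wrist',n)][:3])
def tabs(P,zlo,zhi,x0,x1,y0,y1):
    m=(P[...,2]>zlo)&(P[...,2]<zhi)&(P[...,0]>x0)&(P[...,0]<x1)&(P[...,1]>y0)&(P[...,1]<y1)
    n,l,st,c=cv2.connectedComponentsWithStats(m.astype('u1'))
    for i in range(1,n):
        if st[i,4]<15: continue
        q=P[l==i];c,sz,a=cv2.minAreaRect((q[:,:2]*1000).astype('f4'))
        if sz[0]<sz[1]: sz=sz[::-1];a-=90
        print('blob n',st[i,4],'c',np.round(c,1),'size',np.round(sz,1),'ang',round(np.radians(a),3),'z',round(float(np.median(q[:,2])),4))
E
python3 - <<'E'
from look import *
f=wrist();cv2.imwrite('pics/w3.png',f['img'])
P=cloud(f);tabs(P,.097,.112,.40,.48,.05,.13);tabs(P,.085,.108,.55,.64,.02,.18)
show(['dial_grip','comb_wide','bay'])
o=ortho(f,.39,.65,.0,.18,.09);cv2.imwrite('pics/o3.png',o)
E
```

```text
t 7.3 tcp [0.442  0.0866 0.2574] phi -0.263 op 0.0853 F [1.3 0.7 0.8]
blob n 489 c [438.8  85.9] size [44.6 11.1] ang 0.025 z 0.1018
blob n 427 c [590.7 129.1] size [24.2 10.6] ang -1.542 z 0.0945
dial_grip [([0.4392, 0.0841, 0.0966], 0.8)]
comb_wide [([0.5898, 0.0891, 0.0604], 0.69)]
bay [([0.5325, 0.2991, 0.0158], 0.63)]
```

View pics/o3.png

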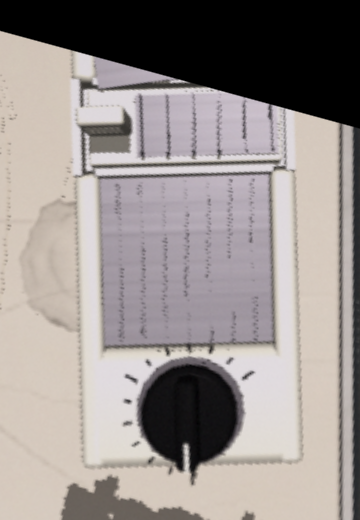

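The rectified picture shows the pointer at the long closed tick (185,460), so the dial is closed. The wide comb's tab is at the bay's left end (100,115). I go there next.

>>> move_arm(commands=[{"linear": [149, 42, -60], "turn": -1.28}, {"linear": [149, 42, -60], "turn": -1.28}, {"linear": [149, 42, -60], "turn": -1.28}, {"linear": [149, 42, -60], "turn": -1.28}, {"linear": [149, 42, -60], "turn": -1.28}, {"linear": [149, 42, -60], "turn": -1.28}, {"linear": [149, 42, -60], "turn": -1.28}, {"linear": [149, 42, -60], "turn": -1.28}, {"linear": [149, 42, -60], "turn": -1.28}, {"linear": [149, 42, -60], "turn": -1.28}], jaw=0.4)

```text
time: 8.33
eef_pos: [0.5866, 0.1269, 0.187]
tcp_rot: [2.282, -2.154, -0.002]
wrist_force: [-0.1, 0.2, -0.6]
opening: 0.051
grasp_force: 0.0
```

>>> move_arm(commands=[{"linear": [0, 0, 0], "turn": 0}, {"linear": [0, 0, 0], "turn": 0}, {"linear": [0, 0, 0], "turn": 0}])

```text
time: 8.58
eef_pos: [0.5871, 0.1271, 0.1883]
tcp_rot: [2.293, -2.145, -0.001]
wrist_force: [0.3, 0.3, -0.2]
opening: 0.0512
grasp_force: 0.0
```

```bash
python3 - <<'E'
from look import *
f=wrist();P=cloud(f);tabs(P,.085,.108,.55,.64,.02,.18)
E
```

```text
t 8.58 tcp [0.5871 0.1271 0.1883] phi -1.504 op 0.0512 F [ 0.3  0.3 -0.2]
blob n 424 c [590.9 129.1] size [24.1 10.4] ang -1.504 z 0.0944
```

>>> move_arm(commands=[{"linear": [4, 2, -20], "turn": -0.03}, {"linear": [4, 2, -60], "turn": -0.03}, {"linear": [4, 2, -100], "turn": -0.03}, {"linear": [4, 2, -114], "turn": -0.03}, {"linear": [4, 2, -114], "turn": -0.03}, {"linear": [4, 2, -114], "turn": -0.03}])

```text
time: 9.13
eef_pos: [0.5914, 0.1291, 0.0749]
tcp_rot: [2.257, -2.183, -0.0]
wrist_force: [0.6, 0.7, 0.3]
opening: 0.0513
grasp_force: 0.0
```

>>> move_arm(commands=[{"linear": [0, 0, 0], "turn": 0}, {"linear": [0, 0, 0], "turn": 0}, {"linear": [0, 0, 0], "turn": 0}, {"linear": [0, 0, 0], "turn": 0}, {"linear": [0, 0, 0], "turn": 0}, {"linear": [0, 0, 0], "turn": 0}, {"linear": [0, 0, 0], "turn": 0}], jaw=1, grip_force=80)

```text
time: 9.72
eef_pos: [0.5925, 0.1299, 0.0772]
tcp_rot: [-2.254, 2.184, -0.002]
wrist_force: [-0.8, 0.3, 7.5]
opening: 0.008
grasp_force: 80.5
```

>>> move_arm(commands=[{"linear": [0, 0, 10], "turn": 0}, {"linear": [0, 0, 25], "turn": 0}, {"linear": [0, 0, 45], "turn": 0}, {"linear": [0, 0, 70], "turn": 0}, {"linear": [0, 0, 100], "turn": 0}, {"linear": [0, 0, 100], "turn": 0}])

```text
time: 10.22
eef_pos: [0.5945, 0.1303, 0.1826]
tcp_rot: [-2.251, 2.179, -0.007]
wrist_force: [1.2, 0.9, 1.3]
opening: 0.0079
grasp_force: 79.5
```

```bash
python3 - <<'E'
from look import *
f=wrist()
f=r.capture('top');show2=lambda n:print(n,[(np.round(d['at'],4).tolist(),round(d['conf'],2)) for d in r.tip_of('top',n)][:3])
for n in ['pocket_wide','pocket_coarse','pocket_medium','pocket_fine','lid_edge']: show2(n)
E
```

```text
t 10.22 tcp [0.5945 0.1303 0.1826] phi -1.539 op 0.0079 F [1.2 0.9 1.3]
pocket_wide [([0.474, 0.244, 0.005], 0.76)]
pocket_coarse [([0.4691, 0.295, 0.0023], 0.76)]
pocket_medium [([0.4719, 0.337, 0.0072], 0.97)]
pocket_fine [([0.4705, 0.3683, 0.0002], 0.73)]
lid_edge []
```

>>> move_arm(commands=[{"linear": [-165, 60, 70], "turn": 1.53}, {"linear": [-165, 60, 70], "turn": 1.53}, {"linear": [-165, 60, 70], "turn": 1.53}, {"linear": [-165, 60, 70], "turn": 1.53}, {"linear": [-165, 60, 70], "turn": 1.53}, {"linear": [-165, 60, 70], "turn": 1.53}, {"linear": [-165, 60, 70], "turn": 1.53}, {"linear": [-165, 60, 70], "turn": 1.53}, {"linear": [-165, 60, 70], "turn": 1.53}, {"linear": [-165, 60, 70], "turn": 1.53}])

```text
time: 11.4
eef_pos: [0.4261, 0.1892, 0.2448]
tcp_rot: [3.109, -0.443, -0.001]
wrist_force: [-0.1, 0.3, -0.4]
opening: 0.0081
grasp_force: 79.5
```

>>> move_arm(commands=[{"linear": [0, 0, 0], "turn": 0.31}, {"linear": [0, 0, 0], "turn": 0.31}, {"linear": [0, 0, 0], "turn": 0.31}, {"linear": [0, 0, 0], "turn": 0.31}, {"linear": [0, 0, 0], "turn": 0.31}])

```text
time: 11.82
eef_pos: [0.4263, 0.1892, 0.2448]
tcp_rot: [3.141, 0.028, -0.001]
wrist_force: [-0.2, 0.1, -0.7]
opening: 0.0079
grasp_force: 79.5
```

```bash
python3 - <<'E'
from look import *
f=wrist();show(['pocket_wide','pocket_coarse','pocket_medium','pocket_fine','lid_edge','lid_hinge'])
P=cloud(f)
# wall tops (z~.014) vs floor (.004)
for x in (.43,.45,.47,.49,.51):
    m=(abs(P[...,0]-x)<.004)&(P[...,1]>.2)&(P[...,1]<.41)
    q=P[m];q=q[np.argsort(q[:,1])]
    b=np.arange(.205,.405,.004);i=np.digitize(q[:,1],b)
    print(x,[int(round(1000*np.median(q[i==k,2]))) if (i==k).any() else None for k in range(1,len(b))])
cv2.imwrite('pics/w4.png',f['img']);cv2.imwrite('pics/o4.png',ortho(f,.38,.58,.19,.41,.014))
E
```

```text
t 11.82 tcp [0.4263 0.1892 0.2448] phi 0.018 op 0.0079 F [-0.2  0.1 -0.7]
pocket_wide [([0.468, 0.2467, 0.002], 0.73)]
pocket_coarse [([0.4723, 0.3707, 0.0038], 0.74), ([0.4725, 0.2956, 0.0068], 0.63)]
pocket_medium [([0.4713, 0.3381, 0.0047], 0.57)]
pocket_fine [([0.4704, 0.3703, 0.0016], 0.82)]
lid_edge []
lid_hinge [([0.5303, 0.2983, 0.014], 0.62), ([0.4672, 0.1881, 0.2288], 0.49)]
0.43 [257, 292, 299, 300, 309, 316, 321, 325, 3, 3, 2, 3, 3, 3, 3, 4, 13, 13, 3, 3, 3, 3, 3, 3, 3, 3, 3, 12, 13, 3, 3, 3, 3, 3, 3, 3, 7, 13, 13, 3, 3, 3, 3, 3, 11, 13, None, -1, -1, -1]
0.45 [235, 234, None, None, None, None, None, None, None, 3, 2, 3, 3, 2, 3, 4, 13, 12, 3, 2, 3, 3, 3, 3, 3, 3, 3, 13, 13, 3, 3, 3, 3, 3, 3, 3, 8, 13, 12, 3, 3, 3, 3, 3, 11, 13, None, -1, -1, -1]
0.47 [235, 234, None, None, None, None, None, None, 4, 2, 3, 3, 3, 3, 3, 5, 13, 12, 3, 3, 3, 3, 3, 3, 3, 3, 4, 12, 13, 3, 3, 3, 3, 3, 3, 3, 9, 13, 12, 3, 3, 3, 3, 3, 11, 12, None, -1, -1, -1]
0.49 [235, 234, None, None, None, None, None, None, None, 3, 3, 3, 3, 3, 3, 8, 13, 13, 3, 3, 3, 3, 3, 3, 3, 3, 6, 13, 13, 3, 3, 3, 3, 3, 3, 3, 10, 13, 12, 3, 3, 3, 3, 4, 12, 12, None, -1, -1, -1]
0.51 [235, 234, None, None, None, None, None, None, None, 3, 3, 3, 3, 3, 3, 11, 13, 3, 3, 3, 3, 3, 3, 3, 3, 3, 5, 13, 12, 3, 3, 3, 3, 3, 3, 3, 11, 13, None, 3, 3, 3, 3, 5, 12, 13, None, -1, -1, -1]
```

View pics/w4.png

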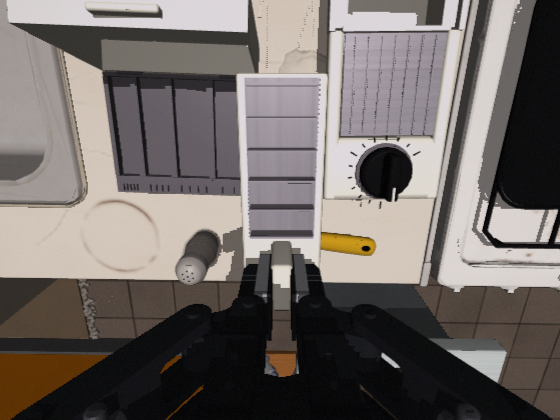

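View pics/o4.png

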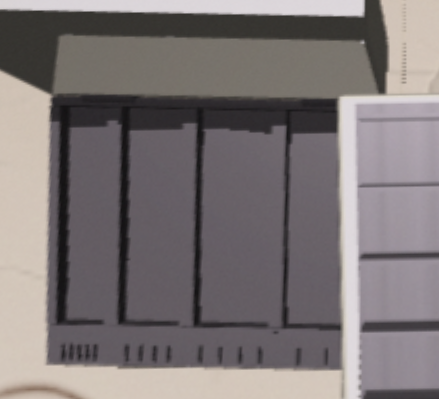

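The picture shows the held comb straight and level at (280,160), and the case pockets and ledge marks at (180,130), with fine on the left and wide on the right. Now I fit the pockets and the held comb.

```bash
cat > casefit.py <<'E'
from look import *
from scipy.optimize import minimize
W={'wide':45,'coarse':38,'medium':31,'fine':24};yc={};y=-84.5+5
for k,w in W.items(): yc[k]=y+w/2;y+=w+7
if __name__=='__main__':
    f=wrist();P=cloud(f).reshape(-1,3)*1000
    q=P[(P[:,2]<18)&(P[:,2]>-2)&(P[:,0]>395)&(P[:,0]<524)&(P[:,1]>240)&(P[:,1]<390)]
    wall=q[:,2]>8; fl=(q[:,2]>1.5)&(q[:,2]<5.5); q=q[wall|fl];wall=q[:,2]>8
    def cost(p):
        c,s=np.cos(p[2]),np.sin(p[2]);d=q[:,:2]-p[:2];x=d@[c,s];y=d@[-s,c]
        # signed depth inside nearest pocket
        g=np.max([np.minimum(55-abs(x),W[k]/2-abs(y-yc[k])) for k in W],0)
        return np.mean(np.where(wall,1/(1+np.exp(-g/1.)),1/(1+np.exp(g/1.))))
    best=min((minimize(cost,[470+dx,303+dy,a],method='Nelder-Mead') for dx in(-3,3) for dy in(-4,0,4) for a in(-.03,.01)),key=lambda o:o.fun)
    p=best.x;print('case',np.round(p,3),best.fun,len(q),wall.sum())
    c,s=np.cos(p[2]),np.sin(p[2])
    for k in W: print(k,'pocket',np.round([p[0]-s*yc[k],p[1]+c*yc[k]],1),'tab target',np.round([p[0]-s*yc[k]-40*c,p[1]+c*yc[k]-40*s],1))
    h=P[(P[:,2]>200)&(P[:,2]<256)&(P[:,0]>410)&(P[:,0]<600)&(P[:,1]>150)&(P[:,1]<235)]
    print('held',cv2.minAreaRect(h[h[:,2]<245][:,:2].astype('f4')),np.percentile(h[:,2],[5,50,95]))
E
python3 casefit.py
python3 - <<'E'
from look import *
for c in('top','scene'):
    f=r.capture(c);P=cloud(f);print(c);tabs(P,.046,.066,.38,.66,-.46,-.05)
E
```

```text
t 12.17 tcp [0.4265 0.1894 0.2453] phi 0.02 op 0.0082 F [ 0.6  0.2 -0.2]
case [ 4.71360e+02  3.02005e+02 -1.80000e-02] 0.09258578930016008 13501 4835
wide pocket [470.4 245. ] tab target [430.4 245.7]
coarse pocket [471.2 293.5] tab target [431.2 294.2]
medium pocket [471.9 335. ] tab target [432.  335.7]
fine pocket [472.6 369.5] tab target [432.6 370.2]
held ((469.8570251464844, 190.51841735839844), (97.5798110961914, 41.24681091308594), 1.076053500175476) [234.18721313 235.69295086 244.42502616]
top
blob n 52 c [ 654.  -370.5] size [74.3 11.2] ang 1.566 z 0.0549
blob n 41 c [ 510.3 -165.8] size [23.1 11.1] ang 0.445 z 0.0575
blob n 41 c [ 479.  -238.5] size [22.8 11. ] ang -0.4 z 0.0586
blob n 39 c [ 460.9 -364.7] size [22.5 11.3] ang 0.173 z 0.0574
scene
blob n 176 c [ 651.6 -374.4] size [82.8 16.1] ang 1.569 z 0.0558
blob n 40 c [ 507.3 -166.7] size [22.3 11.3] ang 0.547 z 0.058
blob n 55 c [ 477.2 -240.8] size [26.9 12.5] ang -0.399 z 0.0567
blob n 52 c [ 457.6 -366.1] size [27.  11.5] ang 0.175 z 0.0584
```

>>> move_arm(commands=[{"linear": [4, 56, -20], "turn": -0.038}, {"linear": [4, 56, -20], "turn": -0.038}, {"linear": [4, 56, -60], "turn": -0.038}, {"linear": [4, 56, -100], "turn": -0.038}, {"linear": [4, 56, -140], "turn": -0.038}, {"linear": [4, 56, -180], "turn": -0.038}, {"linear": [4, 56, -195], "turn": -0.038}, {"linear": [4, 56, -195], "turn": -0.038}, {"linear": [4, 56, -195], "turn": -0.038}])

```text
time: 13.07
eef_pos: [0.4305, 0.2452, 0.0499]
tcp_rot: [3.14, -0.027, -0.002]
wrist_force: [0.9, 0.2, 0.6]
opening: 0.0081
grasp_force: 79.5
```

```bash
python3 - <<'E'
from look import *
f=wrist();cv2.imwrite('pics/o5.png',f['img'])
P=cloud(f).reshape(-1,3)*1000
h=P[(P[:,2]>28)&(P[:,2]<56)&(P[:,0]>445)&(P[:,0]<600)&(P[:,1]>215)&(P[:,1]<275)]
print('held',cv2.minAreaRect(h[:,:2].astype('f4')),np.percentile(h[:,2],[5,50,95]))
for x in range(450,526,10):
    q=h[abs(h[:,0]-x)<5];print(x,np.round(np.percentile(q[:,2],[5,20,50,95]),1),q[:,1].min(),q[:,1].max())
E
```

```text
t 13.07 tcp [0.4305 0.2452 0.0499] phi -0.017 op 0.0081 F [0.9 0.2 0.6]
held ((498.81317138671875, 241.09083557128906), (47.56006622314453, 108.6167984008789), 88.36579132080078) [38.72513304 40.35504256 48.47383267]
450 [38.9 39.7 40.5 48.5] 224.6081185407713 265.64419369424564
460 [39.  39.8 40.6 48.6] 224.34616549199797 265.35380077433746
470 [38.9 39.6 40.2 41.3] 224.15212360472276 265.13191390424987
480 [39.  39.7 40.4 48.3] 223.92638760353466 265.09420461361043
490 [39.  39.7 40.4 48.6] 223.77007714516208 265.0683274189015
500 [39.  39.7 40.4 48.4] 223.44427521552035 264.6897460632083
510 [38.9 39.6 40.3 41.4] 223.41051492006653 264.5691761431396
520 [38.4 39.3 40.1 48.8] 223.5070255053174 264.2891030818506
```

View pics/o5.png

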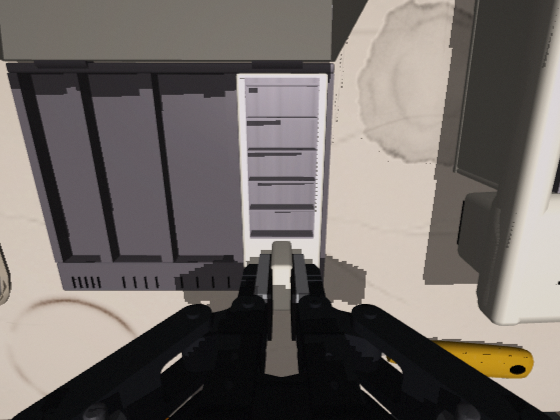

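The comb is level and right over the wide pocket (285,160). I lower it and release.

>>> move_arm(commands=[{"linear": [0, 0, -10], "turn": 0}, {"linear": [0, 0, -18], "turn": 0}, {"linear": [0, 0, -23], "turn": 0}, {"linear": [0, 0, -26], "turn": 0}, {"linear": [0, 0, -26], "turn": 0}, {"linear": [0, 0, -26], "turn": 0}])

```text
time: 13.62
eef_pos: [0.4307, 0.2455, 0.0246]
tcp_rot: [-3.141, 0.028, -0.0]
wrist_force: [0.6, -0.5, -0.5]
opening: 0.0083
grasp_force: 79.5
```

>>> move_arm(commands=[{"linear": [0, 0, 0], "turn": 0}, {"linear": [0, 0, 0], "turn": 0}, {"linear": [0, 0, 0], "turn": 0}, {"linear": [0, 0, 0], "turn": 0}, {"linear": [0, 0, 40], "turn": 0}, {"linear": [0, 0, 80], "turn": 0}, {"linear": [0, 0, 120], "turn": 0}, {"linear": [0, 0, 160], "turn": 0}, {"linear": [0, 0, 200], "turn": 0}, {"linear": [0, 0, 200], "turn": 0}], jaw=0.7)

```text
time: 14.45
eef_pos: [0.4337, 0.2477, 0.2329]
tcp_rot: [-3.133, 0.026, -0.015]
wrist_force: [0.9, 1.4, 0.4]
opening: 0.0256
grasp_force: 0.0
```

```bash
cat > chk.py <<'E'
from look import *
def placed():
    f=wrist();P=cloud(f).reshape(-1,3)*1000
    h=P[(P[:,2]>9)&(P[:,2]<25)&(P[:,0]>405)&(P[:,0]<530)&(P[:,1]>218)&(P[:,1]<385)]
    tabs(cloud(f),.03,.048,.39,.54,.2,.4)
    return f
if __name__=='__main__':
    placed()
E
python3 chk.py; python3 casefit.py
```

```text
t 14.45 tcp [0.4337 0.2477 0.2329] phi -0.017 op 0.0256 F [0.9 1.4 0.4]
blob n 24 c [536.3 217.5] size [7.1 2.5] ang -0.004 z 0.0381
blob n 32 c [538.1 383.5] size [3.6 3. ] ang 0.067 z 0.037
blob n 231 c [432.  245.7] size [22.7 11. ] ang -0.018 z 0.0383
t 14.5 tcp [0.4323 0.2471 0.2291] phi -0.017 op 0.0252 F [-0.3 -0.2 -0.8]
case [ 4.71126e+02  3.01970e+02 -1.90000e-02] 0.20978625712110865 14068 6626
wide pocket [470. 245.] tab target [430.  245.8]
coarse pocket [471.  293.5] tab target [431.  294.2]
medium pocket [471.8 335. ] tab target [431.8 335.7]
fine pocket [472.4 369.5] tab target [432.4 370.2]
held ((431.58502197265625, 227.77597045898438), (13.741996765136719, 22.570697784423828), 88.96879577636719) [232.50518792 245.51204078 255.12767432]
```

>>> move_arm(commands=[{"linear": [77, -413, 5], "turn": 0.46}, {"linear": [77, -413, 5], "turn": 0.46}, {"linear": [77, -413, 5], "turn": 0.46}, {"linear": [77, -413, 5], "turn": 0.46}, {"linear": [77, -413, 5], "turn": 0.46}, {"linear": [77, -413, 5], "turn": 0.46}, {"linear": [77, -413, 5], "turn": 0.46}, {"linear": [77, -413, 5], "turn": 0.46}, {"linear": [77, -413, 5], "turn": 0.46}, {"linear": [77, -413, 5], "turn": 0.46}], jaw=0.4)

```text
time: 15.38
eef_pos: [0.5032, -0.1509, 0.2277]
tcp_rot: [-3.064, -0.689, 0.003]
wrist_force: [1.0, 0.9, -0.2]
opening: 0.0515
grasp_force: 0.0
```

>>> move_arm(commands=[{"linear": [0, 0, -40], "turn": 0}, {"linear": [0, 0, -80], "turn": 0}, {"linear": [0, 0, -80], "turn": 0}, {"linear": [0, 0, -80], "turn": 0}, {"linear": [0, 0, -80], "turn": 0}])

```text
time: 15.8
eef_pos: [0.5047, -0.1487, 0.1502]
tcp_rot: [3.064, 0.691, -0.0]
wrist_force: [0.2, -0.2, 1.0]
opening: 0.0512
grasp_force: 0.0
```

```bash
cat > comb.py <<'E'
from look import *
def comb(f,x,y):
    P=cloud(f); tabs(P,.052,.066,x-.06,x+.06,y-.06,y+.06)
    q=P.reshape(-1,3)*1000
    q=q[(q[:,2]>27.5)&(q[:,2]<50)&(abs(q[:,0]-x*1000)<110)&(abs(q[:,1]-y*1000)<70)]
    c,sz,a=cv2.minAreaRect(q[:,:2].astype('f4'));
    if sz[0]<sz[1]: sz=sz[::-1];a-=90
    print('carrier c',np.round(c,1),'size',np.round(sz,1),'yaw',round(np.radians(a),3))
if __name__=='__main__':
    import sys
    comb(wrist(),float(sys.argv[1]),float(sys.argv[2]))
E
python3 comb.py .509 -.166
```

```text
t 15.8 tcp [ 0.5047 -0.1487  0.1502] phi 0.443 op 0.0512 F [ 0.2 -0.2  1. ]
blob n 412 c [ 510.1 -165.9] size [23.3 11.2] ang 0.408 z 0.0584
carrier c [ 499.3 -167.5] size [201.  137.1] yaw -0.009
```

>>> move_arm(commands=[{"linear": [5, -17, -20], "turn": -0.025}, {"linear": [5, -17, -60], "turn": -0.025}, {"linear": [5, -17, -95], "turn": -0.025}, {"linear": [5, -17, -111], "turn": -0.025}, {"linear": [5, -17, -111], "turn": -0.025}, {"linear": [5, -17, -111], "turn": -0.025}])

```text
time: 16.35
eef_pos: [0.5103, -0.1654, 0.0394]
tcp_rot: [3.072, 0.653, 0.002]
wrist_force: [1.0, -0.7, 0.3]
opening: 0.0512
grasp_force: 0.0
```

>>> move_arm(commands=[{"linear": [0, 0, 0], "turn": 0}, {"linear": [0, 0, 0], "turn": 0}, {"linear": [0, 0, 0], "turn": 0}, {"linear": [0, 0, 0], "turn": 0}, {"linear": [0, 0, 0], "turn": 0}, {"linear": [0, 0, 0], "turn": 0}, {"linear": [0, 0, 0], "turn": 0}], jaw=1)

```text
time: 16.93
eef_pos: [0.5103, -0.1658, 0.0399]
tcp_rot: [3.073, 0.651, 0.005]
wrist_force: [-1.1, 1.1, 8.6]
opening: 0.0082
grasp_force: 79.5
```

>>> move_arm(commands=[{"linear": [0, 0, 15], "turn": 0}, {"linear": [0, 0, 40], "turn": 0}, {"linear": [0, 0, 80], "turn": 0}, {"linear": [0, 0, 120], "turn": 0}, {"linear": [0, 0, 160], "turn": 0}, {"linear": [0, 0, 190], "turn": 0}, {"linear": [0, 0, 190], "turn": 0}])

```text
time: 17.52
eef_pos: [0.5123, -0.1665, 0.2363]
tcp_rot: [3.069, 0.651, 0.018]
wrist_force: [1.4, 0.2, -0.5]
opening: 0.0085
grasp_force: 78.3
```

>>> move_arm(commands=[{"linear": [-50, 300, 0], "turn": -0.436}, {"linear": [-50, 300, 0], "turn": -0.436}, {"linear": [-50, 300, 0], "turn": -0.436}, {"linear": [-50, 300, 0], "turn": -0.436}, {"linear": [-50, 300, 0], "turn": -0.436}, {"linear": [-50, 300, 0], "turn": -0.436}, {"linear": [-50, 300, 0], "turn": -0.436}, {"linear": [-50, 300, 0], "turn": -0.436}])

```text
time: 18.18
eef_pos: [0.4582, 0.1365, 0.229]
tcp_rot: [-3.14, 0.029, -0.002]
wrist_force: [1.3, -0.0, -0.5]
opening: 0.0084
grasp_force: 78.4
```

>>> move_arm(commands=[{"linear": [-29, 160, 0], "turn": 0}, {"linear": [-29, 160, 0], "turn": 0}, {"linear": [-29, 160, 0], "turn": 0}, {"linear": [-29, 160, 0], "turn": 0}, {"linear": [-29, 160, -40], "turn": 0}, {"linear": [-29, 160, -80], "turn": 0}, {"linear": [-29, 160, -120], "turn": 0}, {"linear": [-29, 160, -155], "turn": 0}, {"linear": [-29, 160, -155], "turn": 0}, {"linear": [-29, 160, -155], "turn": 0}])

```text
time: 19.02
eef_pos: [0.4296, 0.2934, 0.0727]
tcp_rot: [3.138, -0.029, -0.003]
wrist_force: [0.8, 0.5, 0.6]
opening: 0.0082
grasp_force: 78.4
```

```bash
cat > held.py <<'E'
from look import *
import sys
from casefit import yc,W
k=sys.argv[1];w={'wide':41,'coarse':34,'medium':27,'fine':20}[k]
s,T,phi=pose();f=wrist();P=cloud(f).reshape(-1,3)*1000;t=s['eef_pos']*1000
d=P[:,:2]-t[:2];c,sn=np.cos(phi),np.sin(phi);x=d@[c,sn];y=d@[-sn,c]
m=(x>15)&(x<110)&(abs(y)<w/2+6)&(P[:,2]>t[2]-19)&(P[:,2]<t[2]+3)
for a in range(20,96,12):
    q=m&(abs(x-a)<6)
    if q.any(): print(a,'z-tcp',np.round(np.percentile(P[q,2]-t[2],[5,20,50]),1),'y',np.round([np.percentile(y[q],.5),np.percentile(y[q],99.5)],1))
print('far x',np.percentile(x[m],99.8),'(92 if tab centred)')
CY=-.0185;C=np.array([471.2,302.]);R2=np.array([[np.cos(CY),-np.sin(CY)],[np.sin(CY),np.cos(CY)]])
print('tcp minus tab target',np.round(t[:2]-(C+R2@[-40,yc[k]]),1),'phi err',round(phi-CY,3))
E
python3 held.py coarse
```

```text
t 19.02 tcp [0.4296 0.2934 0.0727] phi -0.018 op 0.0082 F [0.8 0.5 0.6]
20 z-tcp [-9.9 -9.1 -8.2] y [-16.6  16.9]
32 z-tcp [-9.9 -9.1 -8.3] y [-16.6  16.9]
44 z-tcp [-10.   -9.3  -8.6] y [-16.6  16.8]
56 z-tcp [-10.1  -9.4  -8.6] y [-16.6  16.8]
68 z-tcp [-10.1  -9.4  -8.7] y [-16.7  16.8]
80 z-tcp [-10.2  -9.4  -8.7] y [-16.8  16.7]
92 z-tcp [-10.6  -9.9  -9.2] y [-16.8  16.7]
far x 90.30633119496387 (92 if tab centred)
tcp minus tab target [-1.4 -0.9] phi err 0.0
```

>>> move_arm(commands=[{"linear": [3, 1, -20], "turn": 0}, {"linear": [3, 1, -35], "turn": 0}, {"linear": [3, 1, -44], "turn": 0}, {"linear": [3, 1, -50], "turn": 0}, {"linear": [3, 1, -50], "turn": 0}, {"linear": [3, 1, -50], "turn": 0}])

```text
time: 19.57
eef_pos: [0.4338, 0.296, 0.0245]
tcp_rot: [-3.14, 0.029, -0.002]
wrist_force: [-1.0, -0.7, -0.8]
opening: 0.0082
grasp_force: 80.2
```

>>> move_arm(commands=[{"linear": [0, 0, 0], "turn": 0}, {"linear": [0, 0, 0], "turn": 0}, {"linear": [0, 0, 0], "turn": 0}, {"linear": [0, 0, 0], "turn": 0}, {"linear": [0, 0, 40], "turn": 0}, {"linear": [0, 0, 80], "turn": 0}, {"linear": [0, 0, 120], "turn": 0}, {"linear": [0, 0, 160], "turn": 0}, {"linear": [0, 0, 200], "turn": 0}, {"linear": [0, 0, 200], "turn": 0}], jaw=0.75)

```text
time: 20.4
eef_pos: [0.4361, 0.2978, 0.232]
tcp_rot: [-3.132, 0.027, -0.015]
wrist_force: [2.1, 1.9, 0.6]
opening: 0.0212
grasp_force: 0.0
```

```bash
python3 chk.py; python3 - <<'E'
from look import *
f=r.capture('top');P=cloud(f);tabs(P,.046,.066,.40,.60,-.46,-.05)
for n in('comb_medium','comb_fine','comb_coarse'):print(n,[(np.round(d['at'],4).tolist(),round(d['conf'],2)) for d in r.tip_of('top',n)][:3])
E
```

```text
t 20.4 tcp [0.4361 0.2978 0.232 ] phi -0.017 op 0.0212 F [2.1 1.9 0.6]
blob n 41 c [536.5 217.8] size [6.9 2.8] ang -0.004 z 0.0396
blob n 26 c [538.  383.7] size [3.9 2.6] ang -0.086 z 0.0374
blob n 232 c [433.5 296. ] size [23.2 11.1] ang -0.008 z 0.0383
blob n 233 c [431.6 245.7] size [23.5 11.1] ang 0.027 z 0.0383
blob n 39 c [ 478.9 -238.8] size [22.4 12. ] ang -0.362 z 0.0564
blob n 43 c [ 460.5 -365.5] size [23.4 11.8] ang 0.209 z 0.0573
comb_medium [([0.5149, -0.2514, 0.0244], 0.78), ([0.5177, -0.2537, 0.0212], 0.18)]
comb_fine [([0.5002, -0.3611, 0.0261], 0.88), ([0.5165, -0.2532, 0.0213], 0.15)]
comb_coarse [([0.4354, 0.0839, 0.0916], 0.7), ([0.476, 0.2951, 0.0021], 0.58), ([0.4693, 0.3329, 0.007], 0.48)]
```

>>> move_arm(commands=[{"linear": [30, -340, 5], "turn": -0.31}, {"linear": [30, -340, 5], "turn": -0.31}, {"linear": [30, -340, 5], "turn": -0.31}, {"linear": [30, -340, 5], "turn": -0.31}, {"linear": [30, -340, 5], "turn": -0.31}, {"linear": [30, -340, 5], "turn": -0.31}, {"linear": [30, -340, 5], "turn": -0.31}, {"linear": [30, -340, 5], "turn": -0.31}, {"linear": [30, -340, 5], "turn": -0.31}], jaw=0.4)

```text
time: 21.4
eef_pos: [0.4619, -0.0494, 0.2267]
tcp_rot: [3.096, -0.519, -0.005]
wrist_force: [0.3, 0.9, -0.8]
opening: 0.0515
grasp_force: 0.0
```

>>> move_arm(commands=[{"linear": [15, -195, 0], "turn": 0}, {"linear": [15, -195, 0], "turn": 0}, {"linear": [15, -195, 0], "turn": 0}, {"linear": [15, -195, -40], "turn": 0}, {"linear": [15, -195, -80], "turn": 0}, {"linear": [15, -195, -80], "turn": 0}, {"linear": [15, -195, -80], "turn": 0}, {"linear": [15, -195, -80], "turn": 0}])

```text
time: 22.07
eef_pos: [0.4764, -0.2403, 0.1455]
tcp_rot: [3.098, -0.517, -0.009]
wrist_force: [0.1, 0.4, 0.8]
opening: 0.0511
grasp_force: 0.0
```

```bash
python3 comb.py .479 -.239
```

```text
t 22.07 tcp [ 0.4764 -0.2403  0.1455] phi -0.331 op 0.0511 F [0.1 0.4 0.8]
blob n 430 c [ 478.5 -239. ] size [23.6 10.9] ang -0.326 z 0.0584
carrier c [ 479.6 -237. ] size [178.6 140. ] yaw 0.023
```

>>> move_arm(commands=[{"linear": [1, 1, -20], "turn": 0}, {"linear": [1, 1, -60], "turn": 0}, {"linear": [1, 1, -95], "turn": 0}, {"linear": [1, 1, -107], "turn": 0}, {"linear": [1, 1, -107], "turn": 0}, {"linear": [1, 1, -107], "turn": 0}])

```text
time: 22.62
eef_pos: [0.48, -0.2382, 0.042]
tcp_rot: [3.099, -0.511, 0.001]
wrist_force: [1.0, -0.2, 0.9]
opening: 0.0514
grasp_force: 0.0
```

>>> move_arm(commands=[{"linear": [0, 0, 0], "turn": 0}, {"linear": [0, 0, 0], "turn": 0}, {"linear": [0, 0, 0], "turn": 0}, {"linear": [0, 0, 0], "turn": 0}, {"linear": [0, 0, 0], "turn": 0}, {"linear": [0, 0, 0], "turn": 0}, {"linear": [0, 0, 0], "turn": 0}], jaw=1)

```text
time: 23.2
eef_pos: [0.4801, -0.2389, 0.0428]
tcp_rot: [3.099, -0.513, 0.004]
wrist_force: [-1.7, 3.2, 9.3]
opening: 0.008
grasp_force: 79.2
```

>>> move_arm(commands=[{"linear": [0, 0, 15], "turn": 0}, {"linear": [0, 0, 40], "turn": 0}, {"linear": [0, 0, 80], "turn": 0}, {"linear": [0, 0, 120], "turn": 0}, {"linear": [0, 0, 160], "turn": 0}, {"linear": [0, 0, 190], "turn": 0}, {"linear": [0, 0, 190], "turn": 0}])

```text
time: 23.78
eef_pos: [0.4822, -0.2401, 0.2393]
tcp_rot: [3.098, -0.513, 0.019]
wrist_force: [0.8, -1.1, -0.2]
opening: 0.0082
grasp_force: 78.1
```

```bash
python3 -c "
from h import *
s,T,p=pose();print(s['eef_pos'],p,s['opening'])"
```

```text
[ 0.48215513 -0.24006271  0.2392625 ] -0.32803750804501797 0.008169930749633618
```

>>> move_arm(commands=[{"linear": [-40, 350, 0], "turn": 0.31}, {"linear": [-40, 350, 0], "turn": 0.31}, {"linear": [-40, 350, 0], "turn": 0.31}, {"linear": [-40, 350, 0], "turn": 0.31}, {"linear": [-40, 350, 0], "turn": 0.31}, {"linear": [-40, 350, 0], "turn": 0.31}, {"linear": [-40, 350, 0], "turn": 0.31}, {"linear": [-40, 350, 0], "turn": 0.31}, {"linear": [-40, 350, 0], "turn": 0.31}])

```text
time: 24.53
eef_pos: [0.4385, 0.1147, 0.2319]
tcp_rot: [-3.14, 0.027, -0.003]
wrist_force: [0.1, 0.0, -0.9]
opening: 0.0077
grasp_force: 78.4
```

>>> move_arm(commands=[{"linear": [-8, 224, 0], "turn": 0}, {"linear": [-8, 224, 0], "turn": 0}, {"linear": [-8, 224, 0], "turn": 0}, {"linear": [-8, 224, 0], "turn": 0}, {"linear": [-8, 224, 0], "turn": 0}, {"linear": [-8, 224, 0], "turn": 0}, {"linear": [-8, 224, -40], "turn": 0}, {"linear": [-8, 224, -80], "turn": 0}, {"linear": [-8, 224, -120], "turn": 0}, {"linear": [-8, 224, -150], "turn": 0}])

```text
time: 25.37
eef_pos: [0.4301, 0.3342, 0.0788]
tcp_rot: [3.141, -0.03, -0.002]
wrist_force: [0.2, 0.2, -0.2]
opening: 0.008
grasp_force: 78.5
```

>>> move_arm(commands=[{"linear": [0, 0, 0], "turn": 0}, {"linear": [0, 0, 0], "turn": 0}])

```text
time: 25.53
eef_pos: [0.4308, 0.3344, 0.0807]
tcp_rot: [3.139, -0.029, -0.002]
wrist_force: [0.7, -0.2, 0.8]
opening: 0.008
grasp_force: 78.4
```

```bash
python3 held.py medium
```

```text
t 25.53 tcp [0.4308 0.3344 0.0807] phi -0.019 op 0.008 F [ 0.7 -0.2  0.8]
20 z-tcp [-12.8 -12.1 -11. ] y [-13.   13.5]
32 z-tcp [-12.9 -12.1 -11.1] y [-13.1  13.6]
44 z-tcp [-13.  -12.3 -11.5] y [-12.9  13.5]
56 z-tcp [-13.1 -12.3 -11.5] y [-13.1  13.6]
68 z-tcp [-13.1 -12.4 -11.6] y [-13.1  13.7]
80 z-tcp [-13.2 -12.4 -11.6] y [-12.9  13.5]
92 z-tcp [-13.6 -12.9 -12.2] y [-13.1  13.7]
far x 89.63195097764049 (92 if tab centred)
tcp minus tab target [-1.  -1.4] phi err -0.0
```

>>> move_arm(commands=[{"linear": [2, 0.5, -20], "turn": 0}, {"linear": [2, 0.5, -38], "turn": 0}, {"linear": [2, 0.5, -49], "turn": 0}, {"linear": [2, 0.5, -55], "turn": 0}, {"linear": [2, 0.5, -55], "turn": 0}, {"linear": [2, 0.5, -55], "turn": 0}])

```text
time: 26.08
eef_pos: [0.4339, 0.3367, 0.0279]
tcp_rot: [-3.139, 0.029, -0.003]
wrist_force: [0.9, 0.2, -0.1]
opening: 0.0077
grasp_force: 78.4
```

>>> move_arm(commands=[{"linear": [0, 0, 0], "turn": 0}, {"linear": [0, 0, 0], "turn": 0}, {"linear": [0, 0, 0], "turn": 0}, {"linear": [0, 0, 0], "turn": 0}, {"linear": [0, 0, 40], "turn": 0}, {"linear": [0, 0, 80], "turn": 0}, {"linear": [0, 0, 120], "turn": 0}, {"linear": [0, 0, 160], "turn": 0}, {"linear": [0, 0, 200], "turn": 0}, {"linear": [0, 0, 200], "turn": 0}], jaw=0.77)

```text
time: 26.92
eef_pos: [0.436, 0.3383, 0.2353]
tcp_rot: [-3.132, 0.027, -0.014]
wrist_force: [1.2, 0.6, 0.1]
opening: 0.0197
grasp_force: 0.0
```

```bash
python3 chk.py; python3 - <<'E'
from look import *
f=r.capture('top');P=cloud(f);tabs(P,.046,.066,.40,.60,-.46,-.05)
for n in('comb_fine',):print(n,[(np.round(d['at'],4).tolist(),round(d['conf'],2)) for d in r.tip_of('top',n)][:3])
E
```

```text
t 26.92 tcp [0.436  0.3383 0.2353] phi -0.018 op 0.0197 F [1.2 0.6 0.1]
blob n 51 c [536.5 217.5] size [6.6 3.6] ang -0.074 z 0.0391
blob n 19 c [538.  383.8] size [3.5 2.5] ang 0.069 z 0.037
blob n 230 c [433.1 295.8] size [23.8 11.2] ang 0.014 z 0.0382
blob n 218 c [432.4 337.2] size [24.1 10. ] ang -0.011 z 0.0383
blob n 237 c [431.3 246.2] size [23.8 10.6] ang -0.02 z 0.0383
blob n 43 c [ 460.5 -365.1] size [23.4 11.9] ang 0.225 z 0.0572
comb_fine [([0.5033, -0.359, 0.0229], 0.57)]
```

>>> move_arm(commands=[{"linear": [15, -390, 5], "turn": 0.19}, {"linear": [15, -390, 5], "turn": 0.19}, {"linear": [15, -390, 5], "turn": 0.19}, {"linear": [15, -390, 5], "turn": 0.19}, {"linear": [15, -390, 5], "turn": 0.19}, {"linear": [15, -390, 5], "turn": 0.19}, {"linear": [15, -390, 5], "turn": 0.19}, {"linear": [15, -390, 5], "turn": 0.19}, {"linear": [15, -390, 5], "turn": 0.19}, {"linear": [15, -390, 5], "turn": 0.19}], jaw=0.4)

```text
time: 27.9
eef_pos: [0.4464, -0.0581, 0.2297]
tcp_rot: [3.13, 0.265, -0.005]
wrist_force: [-0.0, 0.0, 0.5]
opening: 0.0513
grasp_force: 0.0
```

>>> move_arm(commands=[{"linear": [10, -312, 0], "turn": 0}, {"linear": [10, -312, 0], "turn": 0}, {"linear": [10, -312, 0], "turn": 0}, {"linear": [10, -312, 0], "turn": 0}, {"linear": [10, -312, 0], "turn": 0}, {"linear": [10, -312, -40], "turn": 0}, {"linear": [10, -312, -80], "turn": 0}, {"linear": [10, -312, -80], "turn": 0}, {"linear": [10, -312, -80], "turn": 0}, {"linear": [10, -312, -80], "turn": 0}])

```text
time: 28.73
eef_pos: [0.4551, -0.367, 0.146]
tcp_rot: [-3.126, -0.263, 0.012]
wrist_force: [-0.0, 0.4, 0.1]
opening: 0.0511
grasp_force: 0.0
```

```bash
python3 comb.py .460 -.365
```

```text
t 28.73 tcp [ 0.4551 -0.367   0.146 ] phi 0.168 op 0.0511 F [-0.   0.4  0.1]
blob n 443 c [ 460.1 -365.8] size [23.3 10.9] ang 0.17 z 0.0584
carrier c [ 455.3 -380.1] size [170.1 130.3] yaw -0.299
```

>>> move_arm(commands=[{"linear": [4, 1, -20], "turn": 0}, {"linear": [4, 1, -60], "turn": 0}, {"linear": [4, 1, -95], "turn": 0}, {"linear": [4, 1, -108], "turn": 0}, {"linear": [4, 1, -108], "turn": 0}, {"linear": [4, 1, -108], "turn": 0}])

```text
time: 29.28
eef_pos: [0.4626, -0.3646, 0.0438]
tcp_rot: [3.13, 0.271, -0.001]
wrist_force: [-1.0, -1.2, 1.0]
opening: 0.0512
grasp_force: 0.0
```

>>> move_arm(commands=[{"linear": [0, 0, 0], "turn": 0}, {"linear": [0, 0, 0], "turn": 0}, {"linear": [0, 0, 0], "turn": 0}, {"linear": [0, 0, 0], "turn": 0}, {"linear": [0, 0, 0], "turn": 0}, {"linear": [0, 0, 0], "turn": 0}, {"linear": [0, 0, 0], "turn": 0}], jaw=1)

```text
time: 29.87
eef_pos: [0.463, -0.3657, 0.045]
tcp_rot: [3.129, 0.269, 0.004]
wrist_force: [-0.9, 1.9, 7.6]
opening: 0.0078
grasp_force: 79.5
```

>>> move_arm(commands=[{"linear": [0, 0, 15], "turn": 0}, {"linear": [0, 0, 40], "turn": 0}, {"linear": [0, 0, 80], "turn": 0}, {"linear": [0, 0, 120], "turn": 0}, {"linear": [0, 0, 160], "turn": 0}, {"linear": [0, 0, 190], "turn": 0}, {"linear": [0, 0, 190], "turn": 0}, {"linear": [0, 0, 190], "turn": 0}])

```text
time: 30.53
eef_pos: [0.4629, -0.3658, 0.2363]
tcp_rot: [3.128, 0.268, 0.008]
wrist_force: [-0.4, 0.1, -1.4]
opening: 0.0076
grasp_force: 78.4
```

>>> move_arm(commands=[{"linear": [-20, 400, 0], "turn": -0.19}, {"linear": [-20, 400, 0], "turn": -0.19}, {"linear": [-20, 400, 0], "turn": -0.19}, {"linear": [-20, 400, 0], "turn": -0.19}, {"linear": [-20, 400, 0], "turn": -0.19}, {"linear": [-20, 400, 0], "turn": -0.19}, {"linear": [-20, 400, 0], "turn": -0.19}, {"linear": [-20, 400, 0], "turn": -0.19}, {"linear": [-20, 400, 0], "turn": -0.19}, {"linear": [-20, 400, 0], "turn": -0.19}])

```text
time: 31.37
eef_pos: [0.4408, 0.0371, 0.2325]
tcp_rot: [-3.141, 0.028, 0.001]
wrist_force: [0.3, -0.9, -0.5]
opening: 0.0075
grasp_force: 78.5
```

>>> move_arm(commands=[{"linear": [-11, 335, 0], "turn": 0}, {"linear": [-11, 335, 0], "turn": 0}, {"linear": [-11, 335, 0], "turn": 0}, {"linear": [-11, 335, 0], "turn": 0}, {"linear": [-11, 335, 0], "turn": 0}, {"linear": [-11, 335, 0], "turn": 0}, {"linear": [-11, 335, 0], "turn": 0}, {"linear": [-11, 335, 0], "turn": 0}, {"linear": [-11, 335, -40], "turn": 0}, {"linear": [-11, 335, -80], "turn": 0}])

```text
time: 32.2
eef_pos: [0.4311, 0.373, 0.1527]
tcp_rot: [-3.138, 0.025, -0.003]
wrist_force: [0.7, -0.7, -2.3]
opening: 0.0076
grasp_force: 78.6
```

>>> move_arm(commands=[{"linear": [0, 0, -40], "turn": 0}, {"linear": [0, 0, -70], "turn": 0}, {"linear": [0, 0, -70], "turn": 0}, {"linear": [0, 0, -70], "turn": 0}])

```text
time: 32.53
eef_pos: [0.4304, 0.3683, 0.0816]
tcp_rot: [3.137, -0.029, -0.004]
wrist_force: [0.1, 1.5, 0.3]
opening: 0.008
grasp_force: 78.6
```

```bash
python3 held.py fine
```

```text
t 32.53 tcp [0.4304 0.3683 0.0816] phi -0.019 op 0.008 F [0.1 1.5 0.3]
20 z-tcp [-15.3 -14.5 -13.1] y [-9.5 10. ]
32 z-tcp [-15.1 -14.4 -13.1] y [-9.3 10.2]
44 z-tcp [-15.3 -14.6 -13.5] y [-9.6 10.1]
56 z-tcp [-15.3 -14.6 -13.7] y [-9.3 10.3]
68 z-tcp [-15.4 -14.7 -13.8] y [-9.5 10.1]
80 z-tcp [-15.5 -14.7 -14. ] y [-9.4 10.4]
92 z-tcp [-16.4 -15.6 -14.8] y [-9.2 10.1]
far x 88.04244886104848 (92 if tab centred)
tcp minus tab target [-2.1 -1.9] phi err -0.0
```

>>> move_arm(commands=[{"linear": [4, 0.5, -20], "turn": 0}, {"linear": [4, 0.5, -36], "turn": 0}, {"linear": [4, 0.5, -47], "turn": 0}, {"linear": [4, 0.5, -53], "turn": 0}, {"linear": [4, 0.5, -53], "turn": 0}, {"linear": [4, 0.5, -53], "turn": 0}])

```text
time: 33.08
eef_pos: [0.4355, 0.3707, 0.0312]
tcp_rot: [-3.14, 0.029, -0.001]
wrist_force: [0.4, -0.6, -0.7]
opening: 0.008
grasp_force: 78.6
```

>>> move_arm(commands=[{"linear": [0, 0, 0], "turn": 0}, {"linear": [0, 0, 0], "turn": 0}, {"linear": [0, 0, 0], "turn": 0}, {"linear": [0, 0, 0], "turn": 0}, {"linear": [0, 0, 40], "turn": 0}, {"linear": [0, 0, 80], "turn": 0}, {"linear": [0, 0, 120], "turn": 0}, {"linear": [0, 0, 160], "turn": 0}, {"linear": [0, 0, 200], "turn": 0}, {"linear": [0, 0, 200], "turn": 0}], jaw=0.77)

```text
time: 33.92
eef_pos: [0.4379, 0.3729, 0.2396]
tcp_rot: [-3.131, 0.027, -0.014]
wrist_force: [0.7, 1.5, 1.2]
opening: 0.0195
grasp_force: 0.0
```

```bash
python3 chk.py; python3 - <<'E'
from look import *
f=wrist();cv2.imwrite('pics/w6.png',f['img']);P=cloud(f);q=P.reshape(-1,3)
q=q[(q[:,2]>.03)&(q[:,2]<.2)&(q[:,0]>.515)&(q[:,0]<.66)&(q[:,1]>.2)&(q[:,1]<.4)]
for y in (.23,.3,.37):
    k=q[abs(q[:,1]-y)<.006];b=np.round(k[:,2]/.015)
    print(y,[(round(v*.015,3),round(float(k[b==v,0].min()),3),round(float(k[b==v,0].max()),3)) for v in np.unique(b)])
f=r.capture('scene')
for c in('scene','wrist'): print([(np.round(d['at'],4).tolist(),round(d['conf'],2)) for n in('lid_edge','lid_hinge') for d in r.tip_of(c,n)])
P=cloud(f);q=P.reshape(-1,3)
q=q[(q[:,2]>.03)&(q[:,2]<.2)&(q[:,0]>.515)&(q[:,0]<.66)&(q[:,1]>.2)&(q[:,1]<.4)]
for y in (.23,.3,.37):
    k=q[abs(q[:,1]-y)<.006];b=np.round(k[:,2]/.015)
    print(y,[(round(v*.015,3),round(float(k[b==v,0].min()),3),round(float(k[b==v,0].max()),3)) for v in np.unique(b)])
E
```

```text
t 33.92 tcp [0.4379 0.3729 0.2396] phi -0.018 op 0.0195 F [0.7 1.5 1.2]
blob n 63 c [536.2 218.5] size [7.1 3.5] ang 0.432 z 0.0375
blob n 226 c [433.3 296.2] size [23.2 10.7] ang -0.012 z 0.0382
blob n 213 c [432.2 371.9] size [23.8 10.1] ang -0.014 z 0.0384
blob n 217 c [432.7 337.2] size [23.7 11.2] ang -0.061 z 0.0383
blob n 248 c [431.4 246.5] size [24.  10.6] ang -0.015 z 0.0381
t 33.97 tcp [0.4366 0.372  0.2356] phi -0.018 op 0.0195 F [-0.3 -0.2 -0.8]
0.23 [(np.float64(0.03), 0.564, 0.565), (np.float64(0.12), 0.558, 0.58), (np.float64(0.135), 0.552, 0.578)]
0.3 [(np.float64(0.03), 0.565, 0.567), (np.float64(0.12), 0.57, 0.581), (np.float64(0.135), 0.553, 0.576)]
0.37 [(np.float64(0.03), 0.566, 0.568), (np.float64(0.12), 0.562, 0.583), (np.float64(0.135), 0.554, 0.58)]
[([0.5843, 0.3012, 0.1261], 0.86), ([0.5339, 0.3029, 0.0094], 0.58)]
[([0.3366, 0.1507, -0.0019], 0.47), ([0.5328, 0.2978, 0.0135], 0.59)]
0.23 [(np.float64(0.12), 0.568, 0.58), (np.float64(0.135), 0.551, 0.575)]
0.3 [(np.float64(0.03), 0.564, 0.568), (np.float64(0.045), 0.562, 0.571), (np.float64(0.06), 0.566, 0.574), (np.float64(0.075), 0.571, 0.578), (np.float64(0.09), 0.572, 0.584), (np.float64(0.105), 0.573, 0.582), (np.float64(0.12), 0.589, 0.589), (np.float64(0.135), 0.552, 0.583)]
0.37 [(np.float64(0.03), 0.564, 0.572), (np.float64(0.045), 0.566, 0.573), (np.float64(0.06), 0.565, 0.58), (np.float64(0.075), 0.568, 0.58), (np.float64(0.09), 0.575, 0.584), (np.float64(0.105), 0.578, 0.583), (np.float64(0.12), 0.56, 0.585), (np.float64(0.135), 0.553, 0.58)]
```

View pics/w6.png

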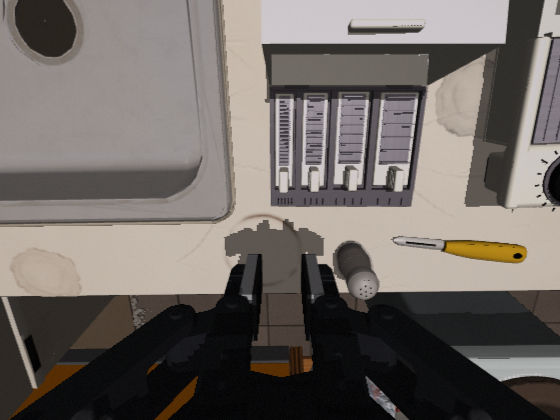

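All four combs lie in their pockets, with the tabs at the front at (285,180), (315,180), (350,180) and (395,180). All the tab tops are at the same height. Next I go behind the lid to close it.

>>> move_arm(commands=[{"linear": [203, -70, 15], "turn": 0}, {"linear": [203, -70, 15], "turn": 0}, {"linear": [203, -70, 15], "turn": 0}, {"linear": [203, -70, 15], "turn": 0}, {"linear": [203, -70, 15], "turn": 0}, {"linear": [203, -70, 15], "turn": 0}, {"linear": [203, -70, 15], "turn": 0}, {"linear": [203, -70, 15], "turn": 0}], jaw=1)

```text
time: 34.93
eef_pos: [0.638, 0.2994, 0.243]
tcp_rot: [3.14, -0.032, -0.004]
wrist_force: [0.1, 0.3, 0.4]
opening: 0.0004
grasp_force: 0.0
```

>>> move_arm(commands=[{"linear": [0, 0, -35], "turn": 0}, {"linear": [0, 0, -70], "turn": 0}, {"linear": [0, 0, -105], "turn": 0}, {"linear": [0, 0, -138], "turn": 0}, {"linear": [0, 0, -138], "turn": 0}, {"linear": [0, 0, -138], "turn": 0}])

```text
time: 35.43
eef_pos: [0.6363, 0.3002, 0.1059]
tcp_rot: [3.139, -0.027, -0.005]
wrist_force: [0.0, -0.1, 1.6]
opening: 0.0002
grasp_force: 0.0
```

>>> move_arm(commands=[{"linear": [-20, 0, 0], "turn": 0}, {"linear": [-37, 0, 2], "turn": 0}, {"linear": [-49, 0, 5], "turn": 0}, {"linear": [-61, 0, 8], "turn": 0}, {"linear": [-75, 0, 11], "turn": 0}, {"linear": [-89, 0, 13], "turn": 0}, {"linear": [-102, 0, 12], "turn": 0}, {"linear": [-115, 0, 11], "turn": 0}, {"linear": [-128, 0, 8], "turn": 0}, {"linear": [-140, 0, 3], "turn": 0}])

```text
time: 36.27
eef_pos: [0.4983, 0.3016, 0.1129]
tcp_rot: [-3.138, 0.028, -0.006]
wrist_force: [0.2, 0.5, 1.8]
opening: 0.0002
grasp_force: 0.8
```

>>> move_arm(commands=[{"linear": [-12, 0, -7], "turn": 0}, {"linear": [-22, 0, -14], "turn": 0}, {"linear": [-32, 0, -23], "turn": 0}, {"linear": [-40, 0, -33], "turn": 0}, {"linear": [-46, 0, -42], "turn": 0}, {"linear": [-51, 0, -51], "turn": 0}, {"linear": [-51, 0, -51], "turn": 0}])

```text
time: 36.85
eef_pos: [0.4458, 0.2998, 0.0582]
tcp_rot: [3.141, -0.029, -0.002]
wrist_force: [-0.8, -0.1, 0.2]
opening: -0.0002
grasp_force: 0.0
```

```bash
python3 - <<'E'
from look import *
f=wrist();P=cloud(f);q=P.reshape(-1,3)
q=q[(q[:,2]>.02)&(q[:,2]<.2)&(q[:,0]>.39)&(q[:,0]<.6)&(q[:,1]>.21)&(q[:,1]<.27)]
for x in np.arange(.40,.58,.015):
    k=q[abs(q[:,0]-x)<.004]
    if len(k): print(round(x,3),np.round(np.percentile(k[:,2],[5,50,95]),4))
E
```

```text
t 36.85 tcp [0.4458 0.2998 0.0582] phi -0.018 op -0.0002 F [-0.8 -0.1  0.2]
0.415 [0.0574 0.0584 0.0593]
0.43 [0.0566 0.0578 0.0589]
0.445 [0.0553 0.057  0.1349]
0.46 [0.0541 0.126  0.1447]
0.475 [0.052  0.0533 0.0545]
0.49 [0.0504 0.0517 0.0529]
0.505 [0.0489 0.0502 0.0514]
0.52 [0.0469 0.0484 0.0499]
0.535 [0.0455 0.0467 0.0478]
```

>>> move_arm(commands=[{"linear": [-5, 0, -6], "turn": 0}, {"linear": [-5, 0, -11], "turn": 0}, {"linear": [-5, 0, -14], "turn": 0}, {"linear": [-5, 0, -14], "turn": 0}])

```text
time: 37.23
eef_pos: [0.4421, 0.3005, 0.0477]
tcp_rot: [-3.141, 0.028, -0.001]
wrist_force: [-13.1, -2.3, 31.4]
opening: 0.0
grasp_force: 16.0
```

```bash
python3 - <<'E'
from look import *
f=wrist();P=cloud(f);q=P.reshape(-1,3)
q=q[(q[:,2]>.02)&(q[:,2]<.1)&(q[:,0]>.415)&(q[:,0]<.535)&(q[:,1]>.22)&(q[:,1]<.27)]
print(np.polyfit(q[:,0],q[:,2],1),np.median(q[:,2]))
E
```

```text
t 37.23 tcp [0.4421 0.3005 0.0477] phi -0.018 op 0.0 F [-13.1  -2.3  31.4]
[-0.0124561   0.05365858] 0.047368707253298864
```

>>> move_arm(commands=[{"linear": [0, 0, 40], "turn": 0}, {"linear": [0, 0, 80], "turn": 0}, {"linear": [0, 0, 120], "turn": 0}, {"linear": [0, 0, 150], "turn": 0}, {"linear": [2, -214, 150], "turn": 0.04}, {"linear": [2, -214, 150], "turn": 0.04}, {"linear": [2, -214, 150], "turn": 0.04}, {"linear": [2, -214, 150], "turn": 0.04}, {"linear": [2, -214, 150], "turn": 0.04}, {"linear": [2, -214, 150], "turn": 0.04}], jaw=0.4)

```text
time: 38.12
eef_pos: [0.4428, 0.0814, 0.1948]
tcp_rot: [3.141, 0.028, -0.002]
wrist_force: [-0.4, 1.1, -0.2]
opening: 0.0516
grasp_force: 0.0
```

>>> move_arm(commands=[{"linear": [0, 0, 0], "turn": 0}, {"linear": [0, 0, 0], "turn": 0}])

```text
time: 38.28
eef_pos: [0.4443, 0.0857, 0.1951]
tcp_rot: [-3.141, -0.03, -0.0]
wrist_force: [0.2, 0.5, 0.3]
opening: 0.0512
grasp_force: 0.0
```

```bash
python3 - <<'E'
from look import *
f=wrist();P=cloud(f);tabs(P,.097,.112,.40,.48,.05,.13)
q=P.reshape(-1,3);q=q[(q[:,2]>.03)&(q[:,2]<.1)&(q[:,0]>.425)&(q[:,0]<.555)&(q[:,1]>.23)&(q[:,1]<.37)]
print('lid',np.polyfit(q[:,0],q[:,2],1),np.median(q[:,2]),len(q))
E
```

```text
t 38.28 tcp [0.4443 0.0857 0.1951] phi 0.019 op 0.0512 F [0.2 0.5 0.3]
blob n 727 c [439.5  85.7] size [43.5 10.5] ang 0.013 z 0.1018
lid [-0.00364822  0.04930705] 0.047573052509635616 14267
```

>>> move_arm(commands=[{"linear": [-5, 0, -40], "turn": 0}, {"linear": [-5, 0, -80], "turn": 0}, {"linear": [-5, 0, -105], "turn": 0}, {"linear": [-5, 0, -105], "turn": 0}, {"linear": [-5, 0, -105], "turn": 0}])

```text
time: 38.75
eef_pos: [0.4387, 0.0867, 0.0895]
tcp_rot: [3.139, 0.036, -0.004]
wrist_force: [-0.4, -0.2, 1.1]
opening: 0.051
grasp_force: 0.0
```

>>> move_arm(commands=[{"linear": [0, 0, 0], "turn": 0}, {"linear": [0, 0, 0], "turn": 0}, {"linear": [0, 0, 0], "turn": 0}, {"linear": [0, 0, 0], "turn": 0}, {"linear": [0, 0, 0], "turn": 0}, {"linear": [0, 0, 0], "turn": 0}, {"linear": [0, 0, 0], "turn": 0}], jaw=1)

```text
time: 39.33
eef_pos: [0.4401, 0.086, 0.0919]
tcp_rot: [-3.141, -0.034, -0.004]
wrist_force: [-0.3, -4.5, 7.6]
opening: 0.0087
grasp_force: 79.3
```

>>> move_arm(commands=[{"linear": [0, 0, 0], "turn": -0.11}, {"linear": [0, 0, 0], "turn": -0.22}, {"linear": [0, 0, 0], "turn": -0.33}, {"linear": [0, 0, 0], "turn": -0.44}, {"linear": [0, 0, 0], "turn": -0.55}, {"linear": [0, 0, 0], "turn": -0.66}, {"linear": [0, 0, 0], "turn": -0.77}, {"linear": [0, 0, 0], "turn": -0.88}, {"linear": [0, 0, 0], "turn": -0.99}, {"linear": [0, 0, 0], "turn": -1.05}])

```text
time: 40.17
eef_pos: [0.4399, 0.0855, 0.0919]
tcp_rot: [-2.73, 1.553, -0.003]
wrist_force: [-0.3, -7.2, 8.7]
opening: 0.0088
grasp_force: 79.4
```

>>> move_arm(commands=[{"linear": [0, 0, 0], "turn": -0.11}, {"linear": [0, 0, 0], "turn": -0.22}, {"linear": [0, 0, 0], "turn": -0.33}, {"linear": [0, 0, 0], "turn": -0.44}, {"linear": [0, 0, 0], "turn": -0.55}, {"linear": [0, 0, 0], "turn": -0.66}, {"linear": [0, 0, 0], "turn": -0.77}, {"linear": [0, 0, 0], "turn": -0.88}, {"linear": [0, 0, 0], "turn": -0.99}, {"linear": [0, 0, 0], "turn": -1.04}])

```text
time: 41.0
eef_pos: [0.4394, 0.0853, 0.0919]
tcp_rot: [-1.597, 2.704, -0.002]
wrist_force: [-2.9, -6.3, 12.2]
opening: 0.0087
grasp_force: 79.9
```

```bash
python3 -c "
from h import *
s,T,p=pose();print(s['eef_pos'],p,s['opening'],s['torque'],s['grasp_force'])"
```

```text
[0.43939428 0.08534587 0.09192181] -2.074654419171364 0.008653101636642766 [-2.3879256   0.91397459  0.15895621] 79.88285422325134
```

>>> move_arm(commands=[{"linear": [0, 0, 0], "turn": 0}, {"linear": [0, 0, 0], "turn": 0}, {"linear": [0, 0, 0], "turn": 0}, {"linear": [0, 0, 0], "turn": 0}, {"linear": [0, 0, 0], "turn": 0}, {"linear": [0, 0, 40], "turn": 0}, {"linear": [0, 0, 80], "turn": 0}, {"linear": [0, 0, 120], "turn": 0}, {"linear": [0, 0, 160], "turn": 0}, {"linear": [0, 0, 160], "turn": 0}], jaw=0.4)

```text
time: 41.83
eef_pos: [0.4426, 0.0876, 0.2582]
tcp_rot: [-1.601, 2.689, -0.003]
wrist_force: [2.3, 0.4, -0.1]
opening: 0.0511
grasp_force: 0.0
```

>>> move_arm(commands=[{"linear": [0, 0, 30], "turn": 0}, {"linear": [0, 0, 30], "turn": 0}, {"linear": [0, 0, 30], "turn": 0}])

```text
time: 42.08
eef_pos: [0.4397, 0.0867, 0.2815]
tcp_rot: [-1.604, 2.697, 0.0]
wrist_force: [0.3, 0.4, -0.1]
opening: 0.0511
grasp_force: 0.0
```

```bash
python3 - <<'E'
from look import *
f=wrist();P=cloud(f);tabs(P,.097,.112,.40,.48,.05,.13)
cv2.imwrite('pics/o9.png',ortho(f,.38,.50,.03,.15,.09,.0003))
f=r.capture('top');q=cloud(f).reshape(-1,3);q=q[(q[:,2]>.03)&(q[:,2]<.1)&(q[:,0]>.425)&(q[:,0]<.555)&(q[:,1]>.23)&(q[:,1]<.37)]
print('lid',np.polyfit(q[:,0],q[:,2],1),np.median(q[:,2]),len(q))
for n in('mug','salt','peeler'):print(n,[np.round(d['at'],3).tolist() for d in r.tip_of('top',n)][:1])
E
```

```text
t 42.08 tcp [0.4397 0.0867 0.2815] phi -2.068 op 0.0511 F [ 0.3  0.4 -0.1]
blob n 409 c [438.3  86.2] size [43.6 10.2] ang 1.069 z 0.1021
lid [-0.00764661  0.05143527] 0.04776235223982317 1343
mug [[0.774, 0.249, 0.001]]
salt []
peeler [[0.332, 0.153, 0.001]]
```

View pics/o9.png

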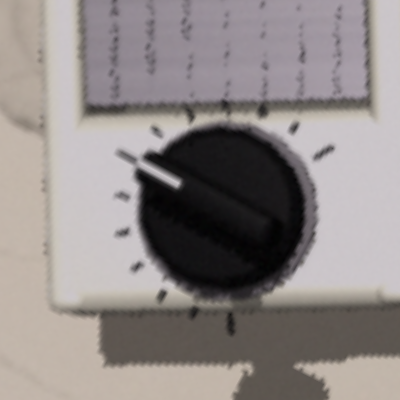

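The pointer sits at the sixth long tick (125,155) and the lid is shut, so I hand the job in.

```bash
python3 -c "
from workcell import r
print(r.close_job())"
```

```text
the job is handed in; nothing more can be done
None
```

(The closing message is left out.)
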